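# Fish the sinker out of the density tester's well

## Task

The steel sinker has been left at the bottom of the density tester's deep clear well. Take the long picker from its bracket, gently fish the sinker out with its fork (the fingers must not touch the sinker), set it down gently, standing upright in the round cup of the cradle, and hang the picker back in its bracket; leave everything else on the table undisturbed.

Things in the scene. Friction and masses are not known exactly. Their poses are not given: they have to be found in the camera images.
- tester: (All sizes in mm.) Density tester, fixed: grey base plate 12 thick, 235 x 130, with a low console (41 high) on its +x side. Origin on the table under the centre of its well; z up. The well is an upright clear box on the base, open above: inside 84 (tester's x) by 52 (y), walls 4 thick, floor 12 and rim 130 above the table.
- sinker: Plain steel sinker, about 0.2 kg, loose on the well's floor, in the well's middle or +x half (free room on the -x side). Round body dia 40, 32 high, flat top (shoulder). Origin: centre of its underside, z along its axis. Delicate: the picker must never press on it with more than 20 N, nor it on the cradle with more than 25 N.
- head (a point): On the sinker's axis, centre of the flat underside of its round head (dia 16, 8 thick), 43 above the sinker's underside. An upright neck, dia 6, joins the head to the shoulder, which lies 11 below this point.
- picker: Long picker, 0.13 kg, hanging in the bracket. Origin: centre of the underside of its square collar (34 x 34, 4 thick), z up. Above the collar a black handle, 22 (x) by 18 (y), from 4 to 66 above the origin: grip it across its y sides, about 30 above the origin. Below the collar an upright steel rod (see rod_end).
- rod_end (a point): On the picker, 70 below its origin: lower end of the dia 9 part of the rod. A dia 6 telescopic part follows, with the fork at its foot. The extension differs every time and is NOT measured: the fork's underside lies 115 to 145 below the picker's origin, to be found by feel. The rod does not slide under working forces; a stiff spring lets the fork give up to 3 upwards (10 N).
- fork_line (a point): On the picker, 19 mm ahead (picker's +x) of the rod's axis: straight above the fork's open end. The fork is flat, level, 4 thick, 18 wide (y), from 5 behind the rod's axis to 19 ahead of it, with a notch 10 wide open to +x, its bottom 11 ahead of the axis. It goes round the sinker's neck, under the head, to lift it.
- bracket: Fixed bracket; origin on the table under the seat. A post at +55 in x carries a level arm 48 wide, 6 thick, top 190 above the table, with a slot 14 wide open to -x (from x = -34 to its closed end at x = 14). The picker's rod stands in the slot, its collar rests on the arm: lift it a little and draw it out to -x; hang it back the same way.
- seat (a point): Centre of the seat on the top of the bracket's arm, 190 above the table: the picker's origin belongs here. Axes as the bracket's.
- cradle: White tray 100 x 160 x 10, fixed to the table, with a round cup on it (and a small spare weight standing beside the cup, on the tray's +y end, to be left alone). Origin under the centre of the cup, on the table; z up.
- cup (a point): Centre of the cup's floor, 10 above the table. The cup is a round ring, inside dia 54, outside dia 62, its rim 12 above its floor.
- spare_weight: Small steel weight dia 26, 36 high, on the tray beside the cup. To be left alone. Origin at its underside.
- vial: Glass vial dia 22, 50 high, on the bracket's foot plate. To be left alone. Origin at its underside.
- beaker: Glass beaker dia 70, 90 high. To be left alone. Origin at its underside.
- reagent: Brown bottle dia 60, 150 high. To be left alone. Origin at its underside.
- dish: White dish dia 90, 20 high. To be left alone. Origin at its underside.
- brush: Hand brush lying on the table. To be left alone.
- jar: Jar dia 56, 70 high. To be left alone. Origin at its underside.
Mind the look-alikes: they are no part of the job. Leave any green look-alike of the bracket alone.

How it is judged (in metres and radians):
On the way, in this order (a step that is already met when the one before it is completed fails the run):
1. the sinker hangs on the picker, clear above the well's rim (height (world z) of sinker above 0.132 m and contact force between picker and sinker above 0.3 N), for 0.1 s.
2. the sinker stands in the cup and the picker no longer touches it (horizontal distance between sinker and cup below 0.01 m and z of sinker in the frame of cup between -0.004 and 0.005 m and angle between sinker's own z axis and vertical below 0.12 rad and linear speed of sinker below 0.02 m/s and contact force between picker and sinker below 0.05 N), for 0.2 s.
At the end, for the whole second after the job is handed in: The sinker stands upright (within 7 degrees) and at rest on the cup's floor, within 10 mm of the cup's centre and not touched by the picker; the picker hangs upright (within 7 degrees) and at rest in the bracket, its collar's underside within 16 mm of the seat (all of step 2 and distance between picker and seat below 0.016 m and angle between picker's own z axis and vertical below 0.12 rad and linear speed of picker below 0.02 m/s).
It fails at once if picker and sinker press on each other with more than 20 N (contact force between picker and sinker above 20 N).
It fails at once if the fingers touch the sinker (contact force between the fingers and sinker above 0.3 N).
It fails at once if the picker presses on the tester with more than 25 N (contact force between picker and tester above 25 N).
It fails at once if the sinker bangs or is pressed on the cradle with more than 25 N (contact force between sinker and cradle above 25 N).
It fails at once if a bystander is moved by more than 20 mm (distance of any of spare_weight, vial, beaker, reagent, dish, brush, jar from where it was at the start of the episode above 0.02 m).
It also fails if it takes over 69 s, if anything falls off the work surface, if the arm or the gripper's body presses on something with over 40 N, if the wrist force passes 120 N, or if a joint passes its speed limit or range.

## Robot

A 6-joint arm with a two-finger parallel gripper is mounted at the origin on the work surface. World frame = base frame: x ahead of the robot, y to its left, z up, the work surface at z = 0. Lengths are in mm, angles in degrees, forces in N, time in s.
With the tool pointing down it reaches from about 325 to 775 mm from the base axis. Payload 5.5 kg.
Tool frame: the origin (TCP) lies midway between the tips of the shut fingers; the grasp point (between the pads) lies 19 mm behind it; x points along the fingers, z is the direction in which the jaws open and shut, and the axes are right-handed (so a half turn about x gives the same grasp; the last joint's range is limited). The gripper opens to 88 mm and grips with 3 to 60 N. Pads are 20 mm wide; open, the fingers measure 115 mm over their backs; the gripper's body (75 mm by 178 mm) begins 61 mm behind the grasp point.
Start: joints at [71.064, 5.22, 70.514, -0, 104.267, -3.249], TCP at [162.239, 577.663, 222.631] pointing down, gripper open.
Joint ranges: [-164.24, 164.24], [-49.07, 125.15], [9.68, 141.18], [-86.29, 266.29], [3.28, 154.24], [-151.56, 151.56]. Speed limits (degrees/s): [147.25, 147.25, 172.46, 180, 180, 180].

## Interface

Orientations are given as a 3x3 rotation matrix whose columns are the frame's x, y, z axes.
In Python, from cell import arm gives the robot as it stands. The module is installed in compiled form; this text tells all that it offers.
- The arm moves only by the tool apply_moves, never from a script. Its argument "motion" is a list of rows, each a list of 6 numbers: the shift along the world's x, y, z normalised to -1 to 1, where 1 is 0.02 m, then the turn, a rotation vector about the world's x, y, z normalised to -1 to 1, where 1 is 90 degrees. In form: [[x, y, z, wx, wy, wz], ...]. A call has 1 to 10 rows; each row shifts and turns the pose as measured when the row begins; what a row does not reach is not made up. A row lasts 1/10 s, in which the tool goes at most 50 mm and 8.59 degrees, less where a joint would pass 70% of its speed; a pose out of reach is approached as far as the arm can. A call with a number of a shift or a turn outside -1 to 1 is refused whole. A call with a gripper value outside its range is refused whole. "gripper" is the opening, from -1 (shut) to 1 (fully open), set as the call begins (left out, the last holds). The fingers move at their own pace and stop on an object; the grip force is fixed at half the most. Time passes only in rows, so rows that do not move let the fingers close. It gives the time, the measured TCP pose, the force and the opening at its end, in the units of the state.
- arm.get_obs(): the state, without advancing time (a new reading comes with each control period).
- arm.read_camera(name): name is "scene" or "side" or "wrist"; returns the picture (420x560x3 uint8, red, green, blue); there is no depth.
- arm.get_calibration(name): a dict with "mtx" (3x3 intrinsics, pixels), "k1" (the pictures are not rectified: a ray, as slopes to the right and down, at radius r is drawn at 1 + k1 r^2 times it, then the intrinsics apply), "camera_from_world" (4x4, takes a point from world to camera coordinates). Camera axes: x right, y up, looking along -z (the intrinsics and any distortion apply to the point x, -y, -z); pixel columns grow to the right and rows downward; lengths in mm; the calibration is good to about 2 mm. A picture is of the moment at which its call begins: read the wrist's pose just before it. get_calibration takes no time and is no camera call; for the wrist camera it gives the pose at the moment of the call.
- arm.sign_off(): hands the job in, once; it reports no verdict.
The state is a dict: "time": time; "joints": joint angles; "joint_velocities": joint speeds; "tau": joint torques, N m; "position": TCP position; "tcp_rot": TCP orientation; "wrist_force": force on the tool from outside, world axes, zero at the start; "ft_torque": the same for the moment, N m; "grip_width": opening from 0.0 (shut) to 1.0 (fully open).
Only numpy, scipy, OpenCV 4.12 (cv2) and the standard library are available. Lean on these libraries where they do the work, as an engineer would, in place of code of your own. Each camera call takes 0.05 s, during which the arm holds its last target.

## Working session

There is one attempt and no reset: what is moved stays moved. The work goes in short steps, Python scripts to look and compute and a tool call to move; the robot and the scene stay as the last step left them, time stands still between calls to the robot, and variables do not carry over. Pictures are saved under pics/ and viewed, and the job is handed in when it is done.

Besides the shell and the picture viewer there is one more tool, called after ">>>" by a JSON object that holds its "method" and its "body", one argument or row to a line. apply_moves: Moves the arm, as the interface text tells. Its arguments: {"type":"object","properties":{"motion":{"type":"array","items":{"type":"array","items":{"type":"number","minimum":-1,"maximum":1}}},"gripper":{"type":"number"}},"required":["motion"]}

```bash
mkdir -p pics; cat > h.py <<'E'
from cell import arm
import numpy as np, cv2
def snap(n,tag):
    c=arm.get_calibration(n); im=arm.read_camera(n)
    cv2.imwrite(f'pics/{tag}.png',cv2.cvtColor(im,cv2.COLOR_RGB2BGR)); 
    np.savez(f'pics/{tag}.npz',im=im,mtx=c['mtx'],k1=c['k1'],T=c['camera_from_world']); return im,c
def load(tag):
    d=np.load(f'pics/{tag}.npz'); return d['im'],dict(mtx=d['mtx'],k1=float(d['k1']),camera_from_world=d['T'])
def proj(c,P):
    P=np.atleast_2d(P).astype(float);T=np.array(c['camera_from_world']);Q=P@T[:3,:3].T+T[:3,3]
    s=np.c_[Q[:,0]/-Q[:,2],-Q[:,1]/-Q[:,2]];r2=(s**2).sum(1,keepdims=True);s=s*(1+c['k1']*r2)
    K=np.array(c['mtx']);return np.c_[s,np.ones(len(s))]@K[:2].T
def ray(c,uv):
    K=np.array(c['mtx']);d=np.linalg.solve(K,np.r_[uv,1])[:2];s=d.copy()
    for _ in range(30): s=d/(1+c['k1']*(s@s))
    T=np.array(c['camera_from_world']);R=T[:3,:3];o=-R.T@T[:3,3]
    return o,R.T@np.array([s[0],-s[1],-1])
def atz(c,uv,z):
    o,d=ray(c,np.array(uv,float));return o+d*(z-o[2])/d[2]
def tri(L):
    A=np.zeros((3,3));b=np.zeros(3)
    for c,uv in L:
        o,d=ray(c,np.array(uv,float));d/=np.linalg.norm(d);M=np.eye(3)-np.outer(d,d);A+=M;b+=M@o
    p=np.linalg.solve(A,b);return p,[np.round(proj(c,p)[0]-uv,1) for c,uv in L]
def crop(tag,x0,y0,x1,y1,f,out):
    im=cv2.imread(f'pics/{tag}.png')[y0:y1,x0:x1];cv2.imwrite(f'pics/{out}.png',cv2.resize(im,None,fx=f,fy=f,interpolation=cv2.INTER_CUBIC))
def st():
    o=arm.get_obs();print(o['time'],np.round(o['position'],1),np.round(o['tcp_rot'],3).tolist(),np.round(o['wrist_force'],2),np.round(o['ft_torque'],2),o['grip_width'],np.round(o['joints'],1))
E
python3 - <<'E'
from h import *
for n in ['scene','side','wrist']: snap(n,n+'0'); 
for n in ['scene','side','wrist']:
    c=arm.get_calibration(n);T=np.array(c['camera_from_world']);print(n,-T[:3,:3].T@T[:3,3],c['k1'],np.array(c['mtx'])[0,0])
st()
E
```

```text
scene [1339.91708053  452.34546773  856.67383367] 0.01344283001335487 380.6614536957916
side [-137.78876953 1043.04908672 1187.88482162] -0.0892239059182412 507.37398448942656
wrist [ 84.36746636 599.71334447 384.09583684] -0.07620502497170192 337.4211002366595
0.15 [162.2 577.4 221.7] [[-0.0, -0.963, 0.27], [-0.001, 0.27, 0.963], [-1.0, 0.0, -0.002]] [-0.57  0.31  0.52] [-0.05  0.03 -0.01] 0.9982629493590027 [ 71.1   5.3  70.6  -0.  104.3  -3.2]
```

View pics/scene0.png

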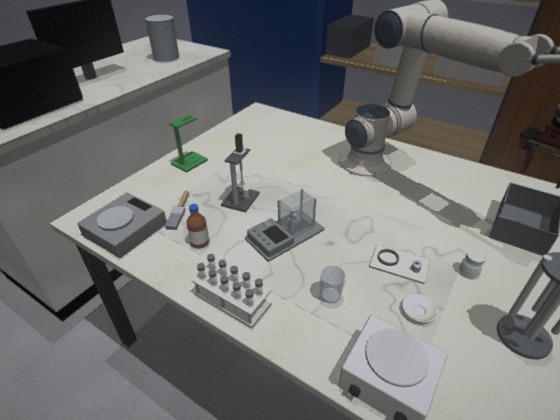

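View pics/side0.png

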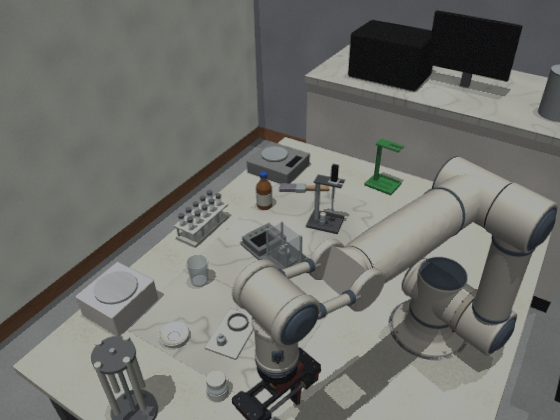

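View pics/wrist0.png

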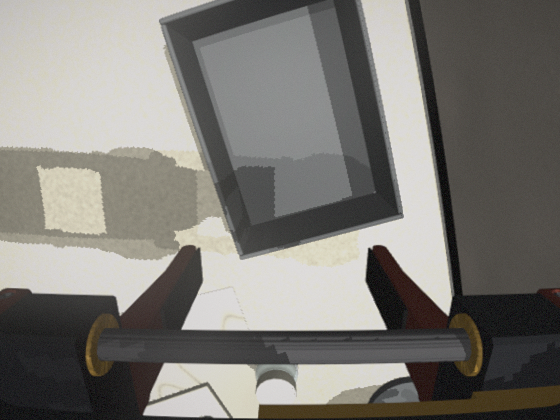

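The scene picture shows the dark bracket with the picker at about (238,160), the green look-alike at (185,140), the tester at (285,230) and the cradle at (400,262). Next I'll enlarge these areas.

```bash
python3 - <<'E'
from h import *
crop('scene0',205,120,335,260,4.2,'c1');crop('side0',235,150,355,275,4.6,'c2')
crop('scene0',365,235,445,290,8,'c3');crop('side0',195,300,260,360,8,'c4')
E
```

```text
(no output)
```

View pics/c1.png

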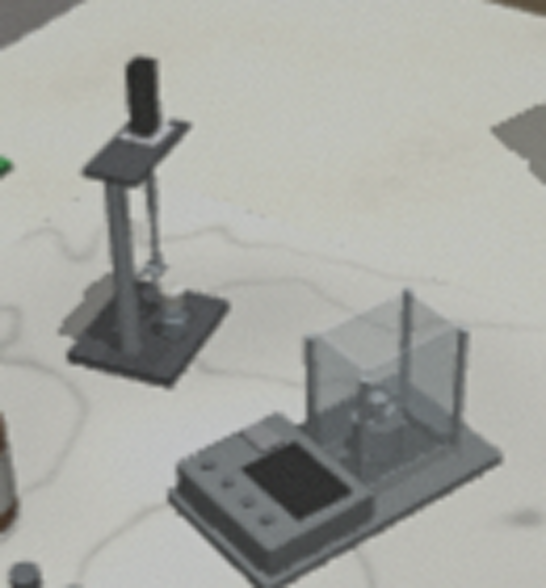

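View pics/c2.png

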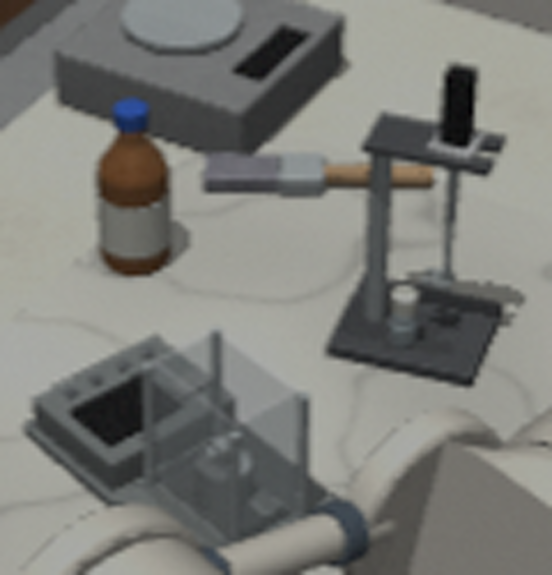

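View pics/c3.png

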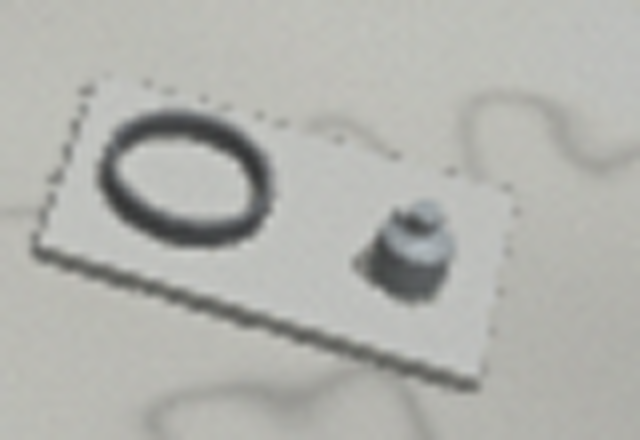

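View pics/c4.png

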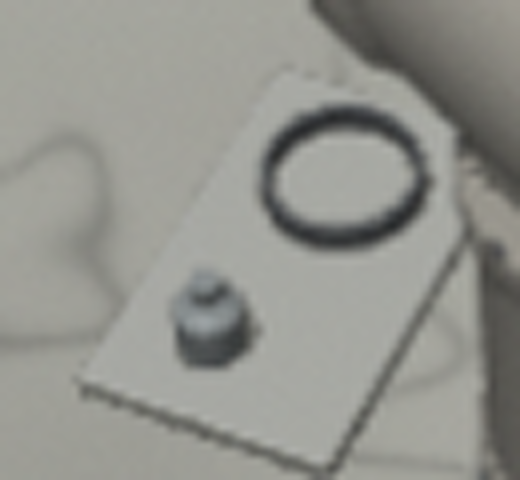

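```bash
python3 - <<'E'
from h import *
_,a=load('scene0');_,b=load('side0')
A=lambda x,y:(205+x/4.2-.4,120+y/4.2-.4)
B=lambda x,y:(235+x/4.6-.4,150+y/4.6-.4)
C=lambda x,y:(365+x/8-.4,235+y/8-.4)
D=lambda x,y:(195+x/8-.4,300+y/8-.4)
r=lambda p:np.round(p,1)
print('handle top',tri([(a,A(143,62)),(b,B(462,70))]))
print('handle top z256',r(atz(a,A(143,62),256)),r(atz(b,B(462,70),256)))
print('arm corners scene z190',[r(atz(a,A(*p),190)) for p in [(85,170),(135,183),(190,124),(147,112)]])
print('arm corners side z190',[r(atz(b,B(*p),190)) for p in [(365,144),(382,115),(503,138),(490,165)]])
print('cup scene z22',r(atz(a,C(187,178),22)),'side',r(atz(b,D(345,178),22)))
print('tray scene z10',[r(atz(a,C(*p),10)) for p in [(88,82),(35,245),(478,380),(515,190)]])
print('tray side z10',[r(atz(b,D(*p),10)) for p in [(285,68),(80,380),(330,468),(465,228)]])
print('weight top',tri([(a,C(428,210)),(b,D(207,280))]))
print('base scene',[r(atz(a,A(*p),12)) for p in [(172,492),(268,585),(500,455)]])
print('well rim sc',[r(atz(a,A(*p),130)) for p in [(308,338),(408,290),(466,330),(365,385)]])
print('well rim si',[r(atz(b,B(*p),130)) for p in [(215,333),(305,397),(145,368)]])
print('sinker head', tri([(a,A(379,392)),(b,B(228,437))]))
print('vial',tri([(a,A(175,300)),(b,B(405,292))]))
for n,p,q in [('beaker',(332,271),(198,260)),('reagent',(194,208),(264,176)),('jar',(474,255),(216,377)),('dish',(418,305),(174,333))]: print(n,tri([(a,p),(b,q)]))
E
```

```text
handle top (array([ 469.5386067 , -281.99197904,  255.53857892]), [array([-0.1, -0.3]), array([-0.1,  0.3])])
handle top z256 [ 471.4 -279.9  256. ] [ 469.7 -283.   256. ]
arm corners scene z190 [array([ 540.7, -289.3,  190. ]), array([ 534.3, -244.5,  190. ]), array([ 438.9, -262.5,  190. ]), array([ 442.6, -304.2,  190. ])]
arm corners side z190 [array([ 529. , -247.7,  190. ]), array([ 536.5, -288.7,  190. ]), array([ 443.6, -308.2,  190. ]), array([ 436.3, -271.3,  190. ])]
cup scene z22 [496.7 285.3  22. ] side [483.6 289.7  22. ]
tray scene z10 [array([456.2, 231.7,  10. ]), array([548. , 248.3,  10. ]), array([522.3, 404.3,  10. ]), array([423. , 388.2,  10. ])]
tray side z10 [array([540.6, 249.9,  10. ]), array([517., 407.,  10.]), array([419.6, 390.7,  10. ]), array([438.8, 278.1,  10. ])]
weight top (array([486.66349084, 367.51636216,  44.05808641]), [array([-0. , -0.1]), array([-0.,  0.])])
base scene [array([ 652. , -132.4,   12. ]), array([691.9, -15.4,  12. ]), array([477.1,  58.5,  12. ])]
well rim sc [array([560.6, -66.7, 130. ]), array([468.3, -35.4, 130. ]), array([488.3,  26.6, 130. ]), array([584.1,  -2.4, 130. ])]
well rim si [array([546.9, -60.5, 130. ]), array([456.7, -32.7, 130. ]), array([568.8,  -1.7, 130. ])]
sinker head (array([518.12945396, -29.84789677,  65.90691838]), [array([-0.1, -0.2]), array([-0.1,  0.2])])
vial (array([ 492.76968721, -250.49330837,   55.03262768]), [array([-0.8, -1.3]), array([-0.7,  1.4])])
beaker (array([697.6513206 , 195.44937558,  91.71819917]), [array([0.2, 0.3]), array([ 0.2, -0.2])])
reagent (array([ 738.56814539, -251.14319051,  136.86091682]), [array([0.1, 0.2]), array([ 0.1, -0.2])])
jar (array([402.19515432, 495.63814377,  66.46707241]), [array([0.3, 0.3]), array([ 0.3, -0.3])])
dish (array([618.77980371, 416.51490556,  18.73555153]), [array([0.7, 0.8]), array([ 0.7, -0.6])])
```

```bash
python3 - <<'E'
from h import *
_,c=load('wrist0');T=np.array(c['camera_from_world']);R=T[:3,:3]
print('axes right,up,back',R); o=arm.get_obs();M=np.array(o['tcp_rot']);print('cam in tool',M.T@(-R.T@T[:3,3]-o['position']),M.T@(-R[2]))
print(atz(c,(280,210),0), proj(c,[162,577,70]))
E
```

```text
axes right,up,back [[ 0.27116655  0.96253045 -0.00195576]
 [-0.92034306  0.25868537 -0.29334372]
 [-0.28184634  0.08134497  0.95600504]]
cam in tool [-1.62207858e+02  8.09396083e+01  1.52913543e-01] [ 9.55989277e-01 -2.93400865e-01 -6.59101684e-04]
[198.17523284 562.37192261   0.        ] [[283.42847833 193.12590705]]
```

>>> {"method": "apply_moves", "body": {
  "motion": [
    [1, -0.8, 0.2, 0, 0, -0.09],
    [1, -0.8, 0.2, 0, 0, -0.09],
    [1, -0.8, 0.2, 0, 0, -0.09],
    [1, -0.8, 0.2, 0, 0, -0.09],
    [1, -0.8, 0.2, 0, 0, -0.09],
    [1, -0.8, 0, 0, 0, -0.09],
    [1, -0.8, 0, 0, 0, -0.09],
    [1, -0.8, 0, 0, 0, -0.09]
  ]
}}

```text
time: 0.95
position: [323.9, 445.1, 238.1]
tcp_rot: [[-0.008, -0.129, 0.992], [-0.002, 0.992, 0.129], [-1.0, -0.001, -0.008]]
wrist_force: [0.5, 0.5, -0.2]
grip_width: 0.998
```

>>> {"method": "apply_moves", "body": {
  "motion": [
    [1, -0.8, 0, 0, 0, -0.09],
    [1, -0.8, 0, 0, 0, -0.09],
    [1, -0.8, 0, 0, 0, -0.09],
    [1, -0.8, 0, 0, 0, -0.09],
    [1, -0.8, 0, 0, 0, -0.09],
    [1, -0.8, 0, 0, 0, -0.09],
    [1, -0.8, 0, 0, 0, -0.09],
    [1, -0.8, 0, 0, 0, -0.09]
  ]
}}

```text
time: 1.75
position: [489.3, 310.4, 235.1]
tcp_rot: [[-0.009, 0.868, 0.497], [0.006, 0.497, -0.868], [-1.0, -0.005, -0.01]]
wrist_force: [0.1, -0.5, -0.4]
grip_width: 0.999
```

```bash
python3 - <<'E'
from h import *
st();snap('wrist','w1')
E
```

```text
1.75 [489.3 310.4 235.1] [[-0.009, 0.868, 0.497], [0.006, 0.497, -0.868], [-1.0, -0.005, -0.01]] [ 0.1  -0.47 -0.39] [-0.05  0.1   0.03] 0.9991165343478768 [ 28.7   2.4  72.2   0.6 105.7  89. ]
```

View pics/w1.png

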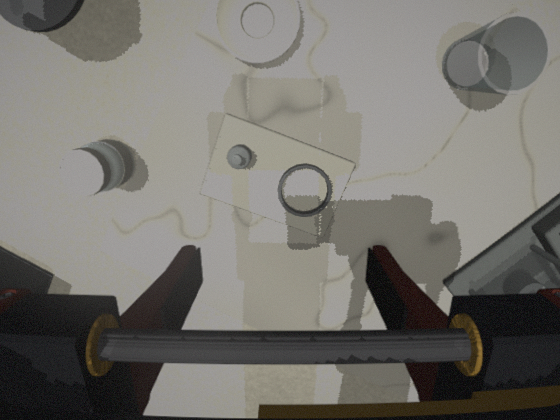

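The wrist picture shows the cup ring centred at (305,190) and the spare weight at (238,157). Now on to the tester.

>>> {"method": "apply_moves", "body": {
  "motion": [
    [0, -1, 0.3, 0, 0, -0.06],
    [0, -1, 0.3, 0, 0, -0.06],
    [0, -1, 0.3, 0, 0, -0.06],
    [0, -1, 0.3, 0, 0, -0.06],
    [0, -1, 0.3, 0, 0, -0.06],
    [0, -1, 0.3, 0, 0, -0.06],
    [0, -1, 0, 0, 0, -0.06],
    [0, -1, 0, 0, 0, -0.06],
    [0, -1, 0, 0, 0, -0.06],
    [0, -1, 0, 0, 0, 0]
  ]
}}

```text
time: 2.8
position: [490.7, 100.8, 266.5]
tcp_rot: [[-0.011, 0.932, -0.361], [0.011, -0.361, -0.932], [-1.0, -0.014, -0.007]]
wrist_force: [0.1, 0.8, -0.3]
grip_width: 1.0
```

>>> {"method": "apply_moves", "body": {
  "motion": [
    [0, -1, 0, 0, 0, 0],
    [0, -1, 0, 0, 0, 0],
    [0, -1, 0, 0, 0, 0],
    [0, -1, 0, 0, 0, 0],
    [0, -0.8, 0, 0, 0, 0],
    [0, -0.5, 0, 0, 0, 0],
    [0, 0, 0, 0, 0, 0]
  ]
}}

```text
time: 3.5
position: [489.2, -10.9, 264.6]
tcp_rot: [[-0.014, 0.933, -0.36], [0.011, -0.36, -0.933], [-1.0, -0.017, -0.005]]
wrist_force: [0.1, 0.6, -0.5]
grip_width: 1.001
```

```bash
python3 - <<'E'
from h import *
st();snap('wrist','w2');snap('side','s2')
_,c=load('w1');print(atz(c,(305,190),16),atz(c,(238,157),40))
crop('w2',0,0,560,420,1.4,'w2b')
E
```

```text
3.5 [489.2 -10.9 264.6] [[-0.014, 0.933, -0.36], [0.011, -0.36, -0.933], [-1.0, -0.017, -0.005]] [ 0.08  0.61 -0.55] [-0.03  0.12  0.01] 1.0009369901946374 [ -5.6 -10.3  81.3   0.6 109.8 105.6]
[487.6026467  283.56505606  16.        ] [487.84966362 367.9168247   40.        ]
```

View pics/w2b.png

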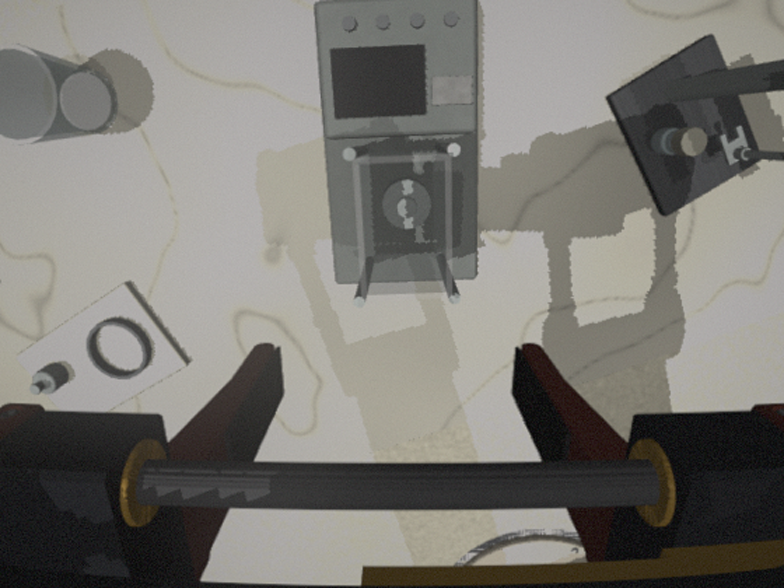

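View pics/s2.png

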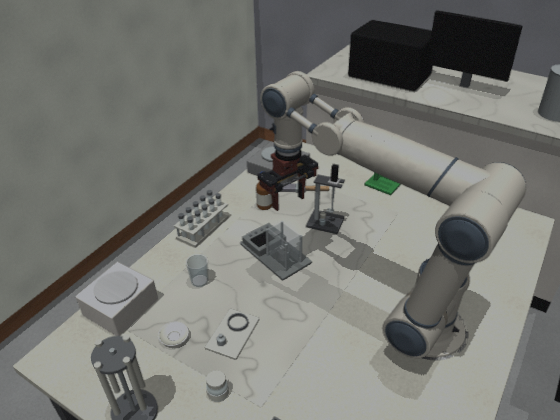

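```bash
python3 - <<'E'
from h import *
_,c=load('w2');_,b=load('s2')
z=lambda x,y:(x/1.4,y/1.4)
P=np.array([atz(c,z(*p),130) for p in [(349,154),(454,149),(360,300),(455,298)]]);print(P.round(1),P.mean(0))
print('base corners',[atz(c,z(*p),12).round(1) for p in [(336,283),(477,278)]])
print('head top z63',atz(c,z(405,208),63),'shoulder z44',atz(c,z(408,205),44))
# fork bottom near z 60
crop('w2',220,90,350,230,4.2,'w2c');crop('w2',420,10,560,170,4,'w2d');crop('s2',230,140,360,280,4.2,'s2c')
E
```

```text
[[569.9 -10.  130. ]
 [549.8 -70.2 130. ]
 [481.2  19.5 130. ]
 [459.9 -39.7 130. ]] [515.22828172 -25.07101503 130.        ]
base corners [array([470.1,  58.1,  12. ]), array([428.3, -64. ,  12. ])]
head top z63 [518.16554537 -27.26252504  63.        ] shoulder z44 [516.99806924 -29.622008    44.        ]
```

View pics/w2c.png

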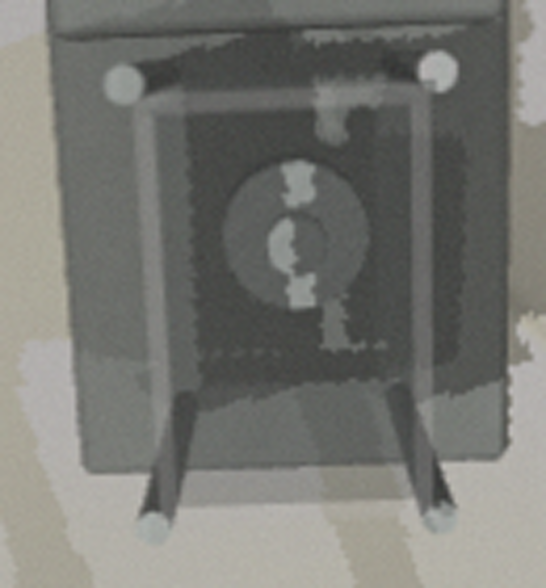

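View pics/w2d.png

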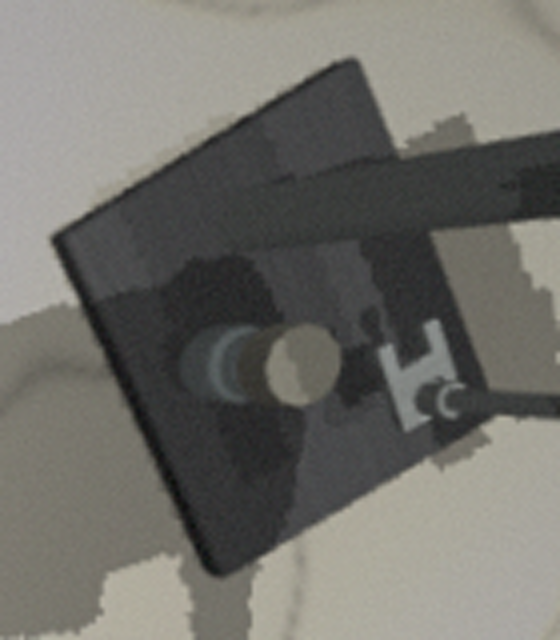

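View pics/s2c.png

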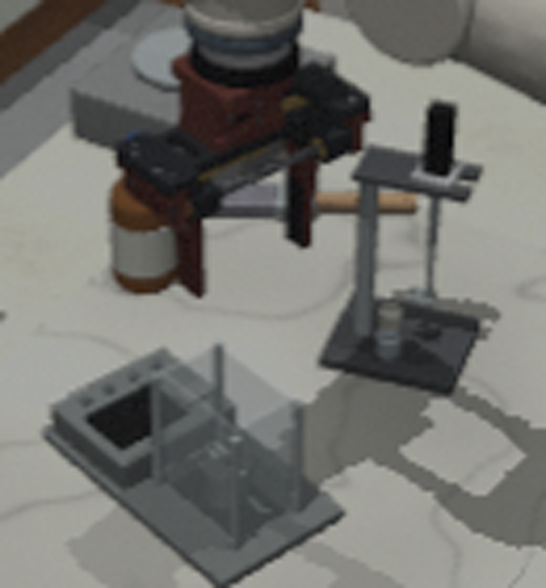

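>>> {"method": "apply_moves", "body": {
  "motion": [
    [0, -1, 0.5, -0.007, -0.009, 0.045],
    [0, -1, 0.4, 0, 0, 0.045],
    [0, -1, 0.4, 0, 0, 0.045],
    [0, -1, 0.3, 0, 0, 0.045],
    [0, -1, 0.3, 0, 0, 0.045],
    [0, -1, 0, 0, 0, 0.045],
    [0, -1, 0, 0, 0, 0.045],
    [0, -1, 0, 0, 0, 0.045],
    [0, -1, 0, 0, 0, 0],
    [0, -1, 0, 0, 0, 0]
  ]
}}

```text
time: 4.6
position: [491.3, -205.0, 304.5]
tcp_rot: [[0.001, 0.971, 0.24], [0.002, 0.24, -0.971], [-1.0, 0.002, -0.002]]
wrist_force: [0.0, 0.7, 0.8]
grip_width: 1.001
```

>>> {"method": "apply_moves", "body": {
  "motion": [
    [-0.3, -1, 0, 0, 0, 0],
    [-0.3, -1, 0, 0, 0, 0],
    [-0.3, -0.8, 0, 0, 0, 0],
    [0, -0.4, 0, 0, 0, 0],
    [0, 0, 0, 0, 0, 0]
  ]
}}

```text
time: 5.1
position: [474.9, -269.0, 303.3]
tcp_rot: [[0.001, 0.97, 0.244], [0.004, 0.244, -0.97], [-1.0, 0.002, -0.004]]
wrist_force: [-0.0, -0.2, -0.4]
grip_width: 0.999
```

```bash
python3 - <<'E'
from h import *
st();snap('wrist','w3')
crop('w3',0,0,560,420,1.4,'w3b')
E
```

```text
5.1 [ 474.9 -269.   303.3] [[0.001, 0.97, 0.244], [0.004, 0.244, -0.97], [-1.0, 0.002, -0.004]] [-0.01 -0.18 -0.37] [-0.04  0.1   0.02] 0.9990092678321031 [-33.2  -1.2  68.9   0.2 112.5  42.7]
```

View pics/w3b.png

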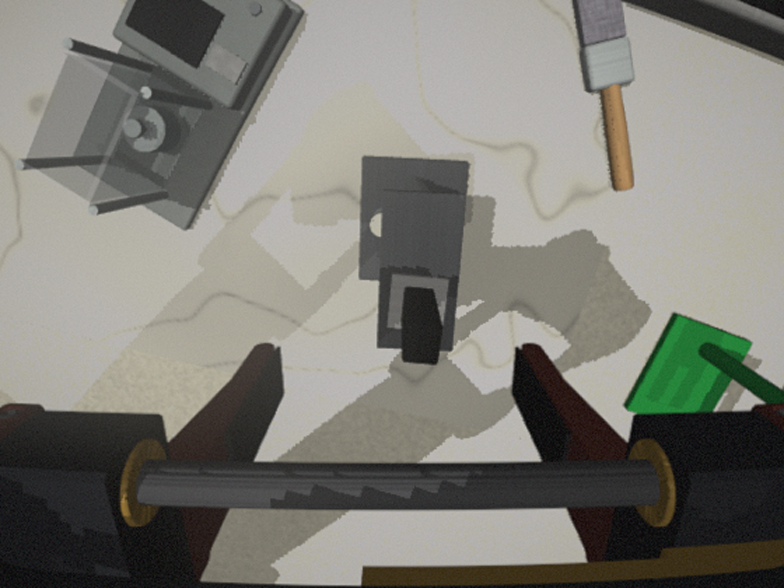

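```bash
python3 - <<'E'
from h import *
crop('w3',240,100,350,270,4.6,'w3c')
E
```

```text
(no output)
```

View pics/w3c.png

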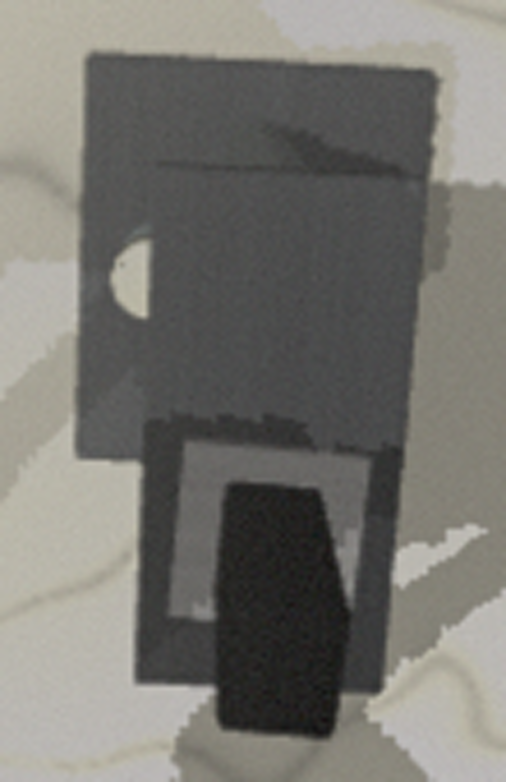

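```bash
python3 - <<'E'
from h import *
_,c=load('w3')
z=lambda x,y:(240+x/4.6-.4,100+y/4.6-.4)
Q=[atz(c,z(*p),190)[:2].round(1) for p in [(157,165),(422,178),(382,692),(136,684)]];print(Q)
for i,j in [(3,0),(2,1)]: d=Q[j]-Q[i];print(np.degrees(np.arctan2(d[1],d[0])),np.linalg.norm(d))
d=Q[3]-Q[2];print(np.degrees(np.arctan2(d[1],d[0]))-90,np.linalg.norm(d))
f=(Q[2]+Q[3])/2; th=np.radians(11.5);print('seat',f+34*np.array([np.cos(th),np.sin(th)]))
C=[atz(c,z(*p),194)[:2].round(1) for p in [(183,438),(372,458),(168,617)]];print(C,'c',(C[1]+C[2])/2,np.degrees(np.arctan2(*(C[0]-C[1])[::-1]))-90)
H=[atz(c,z(*p),256)[:2].round(1) for p in [(219,730),(330,737),(347,608)]];print(H,'c',(H[0]+H[2])/2,np.degrees(np.arctan2(*(H[0]-H[1])[::-1]))-90, np.degrees(np.arctan2(*(H[2]-H[1])[::-1])))
E
```

```text
[array([ 528.9, -246.6]), array([ 538.1, -292.1]), array([ 442.3, -312.3]), array([ 432.3, -265.8])]
11.241478767626486 98.48959335889246
11.906741925249383 97.90648599556621
12.13682445529227 47.563115961845895
seat [ 470.61743996 -282.27149023]
[array([ 483.2, -262.6]), array([ 487.9, -296.8]), array([ 448.8, -268.2])] c [ 468.35 -282.5 ] 7.824965897051385
[array([ 457.1, -275.6]), array([ 460. , -291.9]), array([ 480.3, -288.8])] c [ 468.7 -282.2] 10.088169783389972 8.682523881268128
```

>>> {"method": "apply_moves", "body": {
  "motion": [
    [-0.25, -0.65, 0, 0, 0, -0.028],
    [0, 0, -1, 0, 0, 0],
    [0, 0, -1, 0, 0, 0],
    [0, 0, -1, 0, 0, 0],
    [0, 0, -1, 0, 0, 0],
    [0, 0, -0.7, 0, 0, 0],
    [0, 0, 0, 0, 0, 0]
  ]
}}

```text
time: 5.85
position: [470.8, -280.8, 207.9]
tcp_rot: [[0.004, 0.981, 0.194], [0.002, 0.194, -0.981], [-1.0, 0.005, -0.001]]
wrist_force: [-0.7, 0.5, 0.3]
grip_width: 0.999
```

>>> {"method": "apply_moves", "body": {
  "motion": [
    [-0.05, -0.06, -0.3, 0, 0, 0.005],
    [0, 0, 0, 0, 0, 0]
  ]
}}

```text
time: 6.05
position: [470.0, -282.2, 202.8]
tcp_rot: [[0.005, 0.979, 0.202], [0.001, 0.202, -0.979], [-1.0, 0.006, -0.0]]
wrist_force: [1.3, -0.2, -0.6]
grip_width: 0.998
```

>>> {"method": "apply_moves", "body": {
  "motion": [
    [0, 0, 0, 0, 0, 0],
    [0, 0, 0, 0, 0, 0],
    [0, 0, 0, 0, 0, 0],
    [0, 0, 0, 0, 0, 0],
    [0, 0, 0, 0, 0, 0],
    [0, 0, 0, 0, 0, 0]
  ],
  "gripper": -1
}}

```text
time: 6.65
position: [471.0, -283.0, 206.4]
tcp_rot: [[0.01, 0.979, 0.202], [-0.002, 0.202, -0.979], [-1.0, 0.009, 0.004]]
wrist_force: [0.5, -0.7, -0.5]
grip_width: 0.492
```

>>> {"method": "apply_moves", "body": {
  "motion": [
    [-0.05, 0.05, -0.25, 0, 0, 0],
    [0, 0, -0.05, 0, 0, 0],
    [0, 0, 0, 0, 0, 0],
    [0, 0, 0, 0, 0, 0],
    [0, 0, 0, 0, 0, 0],
    [0, 0, 0, 0, 0, 0]
  ],
  "gripper": -1
}}

```text
time: 7.25
position: [469.9, -281.8, 199.6]
tcp_rot: [[0.01, 0.979, 0.202], [-0.002, 0.202, -0.979], [-1.0, 0.009, 0.004]]
wrist_force: [0.5, -0.6, 0.2]
grip_width: 0.203
```

>>> {"method": "apply_moves", "body": {
  "motion": [
    [0, 0, 0, 0, 0, 0],
    [0, 0, 0.3, 0, 0, 0],
    [0, 0, 0.3, 0, 0, 0],
    [0, 0, 0.2, 0, 0, 0]
  ]
}}

```text
time: 7.65
position: [469.4, -281.6, 215.5]
tcp_rot: [[0.008, 0.979, 0.202], [-0.0, 0.202, -0.979], [-1.0, 0.007, 0.002]]
wrist_force: [-0.2, 0.1, -1.5]
grip_width: 0.204
```

```bash
python3 - <<'E'
from h import *
st()
E
```

```text
7.65 [ 469.4 -281.6  215.5] [[0.008, 0.979, 0.202], [-0.0, 0.202, -0.979], [-1.0, 0.007, 0.002]] [-0.16  0.12 -1.49] [-0.03  0.11 -0.  ] 0.2042227352860863 [-34.7  -3.3  79.9   0.2 103.1  43.8]
```

>>> {"method": "apply_moves", "body": {
  "motion": [
    [-0.7, -0.145, 0, 0, 0, 0],
    [-0.9, -0.185, 0, 0, 0, 0],
    [-0.9, -0.185, 0, 0, 0, 0],
    [-0.9, -0.185, 0, 0, 0, 0],
    [-0.7, -0.145, 0, 0, 0, 0],
    [0, 0, 0, 0, 0, 0]
  ]
}}

```text
time: 8.25
position: [381.5, -299.4, 216.8]
tcp_rot: [[0.008, 0.979, 0.202], [-0.002, 0.202, -0.979], [-1.0, 0.007, 0.003]]
wrist_force: [-0.1, 0.1, -0.7]
grip_width: 0.2
```

```bash
python3 - <<'E'
from h import *
st();snap('wrist','w4');snap('side','s4');crop('w4',0,0,560,420,1.4,'w4b');crop('s4',260,120,420,260,4,'s4c')
E
```

```text
8.25 [ 381.5 -299.4  216.8] [[0.008, 0.979, 0.202], [-0.002, 0.202, -0.979], [-1.0, 0.007, 0.003]] [-0.07  0.08 -0.72] [-0.01  0.12  0.04] 0.2002554306128997 [-42.3 -13.   88.5   0.2 104.1  36.1]
```

View pics/w4b.png

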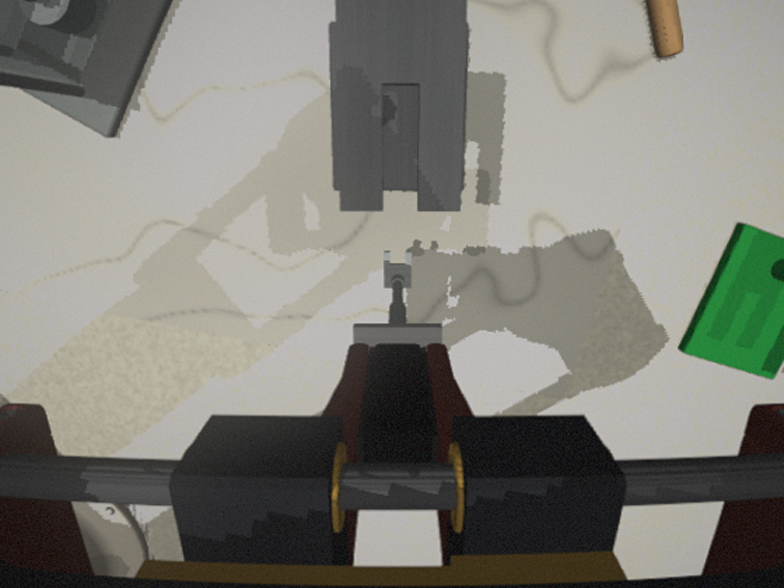

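View pics/s4c.png

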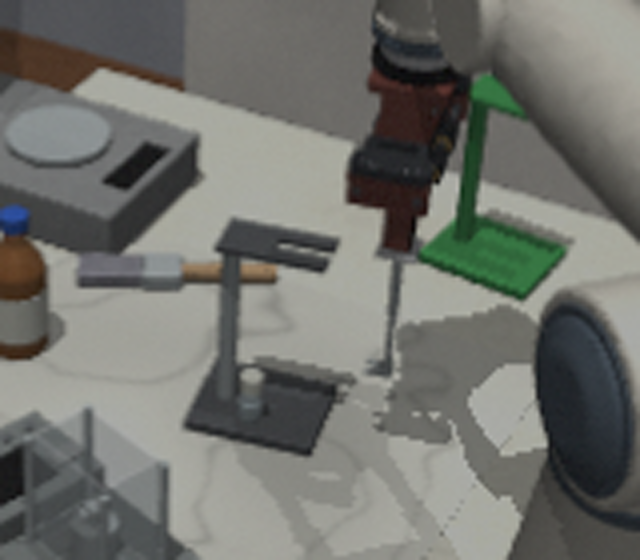

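```bash
python3 - <<'E'
from h import *
crop('w4',250,160,320,250,7,'w4c');crop('s4',335,175,375,220,12,'s4d')
E
```

```text
(no output)
```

View pics/w4c.png

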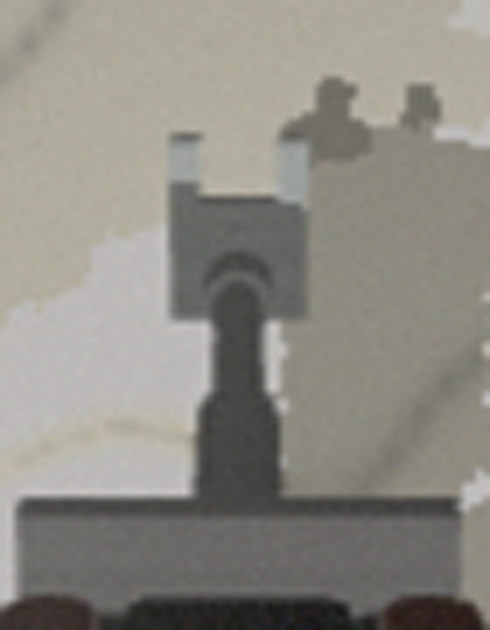

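View pics/s4d.png

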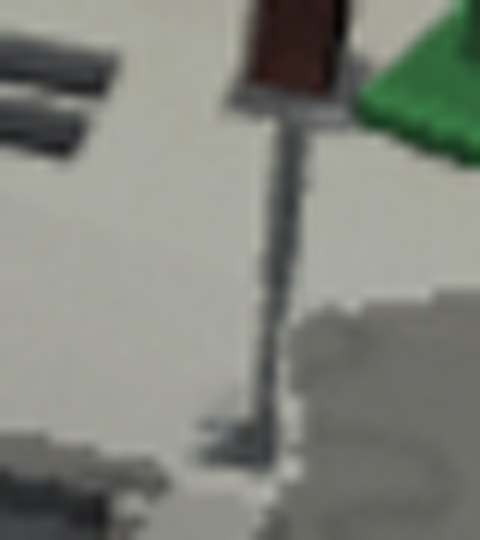

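```bash
cat >> h.py <<'E'
def pin(c,uv): return np.array([uv])
E
python3 - <<'E'
from h import *
from scipy.optimize import least_squares
_,c=load('w4')
o=arm.get_obs();M=np.array(o['tcp_rot']);p=np.array(o['position'])
z=lambda x,y:(250+x/7-.43,160+y/7-.43)
# picker pts rel fork tip-level on rod axis: px,py ; image right = ?
pts=[(19,9,170,138),(19,-9,307,138),(-5,9,170,318),(-5,-9,307,318),(11,5,200,197),(11,-5,275,197)]
uv=np.array([z(a,b) for _,_,a,b in pts])
px=M[:,1];py=-M[:,2];pz=-M[:,0]
def W(q):
    dx,dy,D,tx,th=q
    e=px*np.cos(th)+py*np.sin(th);f=-px*np.sin(th)+py*np.cos(th)
    return np.array([p+e*(a)+f*b+px*dx+py*dy-pz*D+ -pz*tx*a for a,b,_,_ in pts])
r=least_squares(lambda q:(proj(c,W(q))-uv).ravel(),[0,0,130,0,0])
print(r.x,r.fun.reshape(-1,2).round(1))
r=least_squares(lambda q:(proj(c,W([0,q[0],q[1],0,q[2]]))-uv).ravel(),[0,130,0])
print(r.x,r.fun.reshape(-1,2).round(1))
print('collar edge',[atz(c,z(*a),p[2]-9.5+4) for a in [(18,500),(462,500)]])
_,b=load('s4');d=lambda x,y:(335+x/12-.46,175+y/12-.46)
print('tri fork tip right prong',tri([(c,z(292,137)),(b,d(208,428))]),tri([(c,z(185,137)),(b,d(200,455))]))
E
```

```text
[-4.71233338e+00  1.27364524e-01  1.39209001e+02  9.48230424e-02
 -1.11446664e-03] [[-0.1 -0.1]
 [-0.  -0.1]
 [ 0.1 -0. ]
 [-0.2 -0. ]
 [ 0.   0.1]
 [ 0.2  0.1]]
[ 1.26568399e-01  1.21470245e+02 -1.11476191e-03] [[-0.8 -0.7]
 [ 0.7 -0.7]
 [-0.5  0.4]
 [ 0.4  0.4]
 [-0.3 -0. ]
 [ 0.5 -0.1]]
collar edge [array([ 394.53792391, -279.43897686,  211.1277157 ]), array([ 401.29501305, -312.53979906,  211.1277157 ])]
tri fork tip right prong (array([ 400.23811308, -302.78983227,   76.73771353]), [array([-0.2, -0.7]), array([ 0.2, -0. ])]) (array([ 397.0188685 , -289.35425826,   76.77664496]), [array([-0.1, -0.2]), array([ 0., -0.])])
```

>>> {"method": "apply_moves", "body": {
  "motion": [
    [0, 0, -0.8, 0, 0, 0],
    [0, 0, -0.9, 0, 0, 0],
    [0, 0, -0.7, 0, 0, 0],
    [0, 0, -0.4, 0, 0, 0],
    [0, 0, 0, 0, 0, 0]
  ]
}}

```text
time: 8.85
position: [385.1, -298.4, 158.7]
tcp_rot: [[0.01, 0.979, 0.205], [-0.001, 0.205, -0.979], [-1.0, 0.01, 0.003]]
wrist_force: [1.2, -0.1, -1.4]
grip_width: 0.203
```

>>> {"method": "apply_moves", "body": {
  "motion": [
    [0, 0, -0.3, 0, 0, 0],
    [0, 0, -0.1, 0, 0, 0],
    [0, 0, -0.1, 0, 0, 0]
  ]
}}

```text
time: 9.15
position: [385.9, -298.7, 149.4]
tcp_rot: [[0.012, 0.979, 0.206], [-0.003, 0.206, -0.979], [-1.0, 0.011, 0.005]]
wrist_force: [0.3, 0.2, -1.7]
grip_width: 0.203
```

>>> {"method": "apply_moves", "body": {
  "motion": [
    [0, 0, -0.1, 0, 0, 0],
    [0, 0, -0.08, 0, 0, 0]
  ]
}}

```text
time: 9.35
position: [386.1, -298.9, 146.2]
tcp_rot: [[0.012, 0.979, 0.206], [-0.003, 0.206, -0.979], [-1.0, 0.011, 0.006]]
wrist_force: [-0.3, -0.8, -0.6]
grip_width: 0.207
```

>>> {"method": "apply_moves", "body": {
  "motion": [
    [0, 0, -0.08, 0, 0, 0]
  ]
}}

```text
time: 9.45
position: [386.2, -299.0, 144.7]
tcp_rot: [[0.013, 0.979, 0.206], [-0.004, 0.206, -0.979], [-1.0, 0.012, 0.006]]
wrist_force: [-0.1, 0.3, -1.0]
grip_width: 0.204
```

>>> {"method": "apply_moves", "body": {
  "motion": [
    [0, 0, -0.06, 0, 0, 0]
  ]
}}

```text
time: 9.55
position: [386.2, -299.1, 143.6]
tcp_rot: [[0.013, 0.979, 0.206], [-0.004, 0.206, -0.979], [-1.0, 0.012, 0.006]]
wrist_force: [-0.4, -0.2, -1.6]
grip_width: 0.205
```

>>> {"method": "apply_moves", "body": {
  "motion": [
    [0, 0, -0.06, 0, 0, 0]
  ]
}}

```text
time: 9.65
position: [386.2, -299.1, 142.3]
tcp_rot: [[0.013, 0.979, 0.206], [-0.004, 0.206, -0.979], [-1.0, 0.012, 0.007]]
wrist_force: [0.0, 0.1, -1.8]
grip_width: 0.204
```

>>> {"method": "apply_moves", "body": {
  "motion": [
    [0, 0, -0.06, 0, 0, 0]
  ]
}}

```text
time: 9.75
position: [386.3, -299.1, 141.1]
tcp_rot: [[0.013, 0.979, 0.206], [-0.004, 0.206, -0.979], [-1.0, 0.012, 0.007]]
wrist_force: [0.2, -1.1, -1.0]
grip_width: 0.205
```

>>> {"method": "apply_moves", "body": {
  "motion": [
    [0, 0, -0.06, 0, 0, 0]
  ]
}}

```text
time: 9.85
position: [386.3, -299.2, 140.1]
tcp_rot: [[0.013, 0.979, 0.206], [-0.004, 0.206, -0.979], [-1.0, 0.012, 0.007]]
wrist_force: [-0.7, 0.5, 1.6]
grip_width: 0.203
```

>>> {"method": "apply_moves", "body": {
  "motion": [
    [0, 0, -0.06, 0, 0, 0]
  ]
}}

```text
time: 9.95
position: [386.3, -299.2, 139.5]
tcp_rot: [[0.014, 0.979, 0.206], [-0.005, 0.206, -0.979], [-1.0, 0.013, 0.007]]
wrist_force: [-1.7, 0.5, 3.5]
grip_width: 0.201
```

>>> {"method": "apply_moves", "body": {
  "motion": [
    [0, 0, 0.6, 0, 0, 0],
    [0, 0.2, 1, 0, 0, 0],
    [0, 0.9, 1, 0, 0.002, 0],
    [0, 1, 1, 0, 0.002, 0],
    [0, 1, 1, 0, 0, 0],
    [0, 1, 1, 0, 0, -0.06],
    [0.2, 1, 1, 0, 0, -0.06],
    [0.5, 1, 0.8, 0, 0, -0.06],
    [0.5, 1, 0.4, 0, 0, -0.06],
    [0.5, 1, 0, 0, 0, -0.05]
  ]
}}

```text
time: 10.95
position: [418.7, -132.5, 308.0]
tcp_rot: [[0.011, 0.963, -0.268], [-0.008, -0.268, -0.963], [-1.0, 0.013, 0.004]]
wrist_force: [0.3, -0.7, -2.0]
grip_width: 0.202
```

>>> {"method": "apply_moves", "body": {
  "motion": [
    [0.5, 1, 0, 0, 0, -0.05],
    [0.5, 1, 0, 0, 0, 0],
    [0.5, 1, 0, 0, 0, 0],
    [0.5, 1, 0, 0, 0, 0],
    [0.5, 0.5, 0, 0, 0, 0],
    [0, 0, 0, 0, 0, 0]
  ]
}}

```text
time: 11.55
position: [471.2, -36.6, 313.6]
tcp_rot: [[0.017, 0.938, -0.345], [-0.01, -0.345, -0.938], [-1.0, 0.019, 0.003]]
wrist_force: [-0.7, -0.2, -1.6]
grip_width: 0.201
```

```bash
python3 - <<'E'
from h import *
st()
E
```

```text
11.55 [471.2 -36.6 313.6] [[0.017, 0.938, -0.345], [-0.01, -0.345, -0.938], [-1.0, 0.019, 0.003]] [-0.71 -0.16 -1.56] [0.02 0.19 0.01] 0.2010279709269191 [ -8.3 -12.9  78.5  -0.5 113.4 101.8]
```

>>> {"method": "apply_moves", "body": {
  "motion": [
    [0.5, 0.6, -0.3, 0.002, 0.006, 0.015],
    [0.3, 0.4, -0.2, 0, 0, 0],
    [0, 0, 0, 0, 0, 0]
  ]
}}

```text
time: 11.85
position: [487.5, -17.9, 304.3]
tcp_rot: [[0.008, 0.946, -0.324], [-0.008, -0.324, -0.946], [-1.0, 0.01, 0.005]]
wrist_force: [-0.6, -0.1, -0.8]
grip_width: 0.202
```

```bash
python3 - <<'E'
from h import *
st();snap('wrist','w5');snap('scene','sc5');snap('side','s5');crop('w5',180,40,400,240,3.5,'w5b');crop('sc5',230,110,370,260,4,'sc5c');crop('s5',220,150,360,290,4.2,'s5c')
E
```

```text
11.85 [487.5 -17.9 304.3] [[0.008, 0.946, -0.324], [-0.008, -0.324, -0.946], [-1.0, 0.01, 0.005]] [-0.55 -0.09 -0.85] [0.03 0.08 0.  ] 0.20205304231013413 [ -5.8 -10.5  77.4  -0.4 112.6 102.9]
```

View pics/w5b.png

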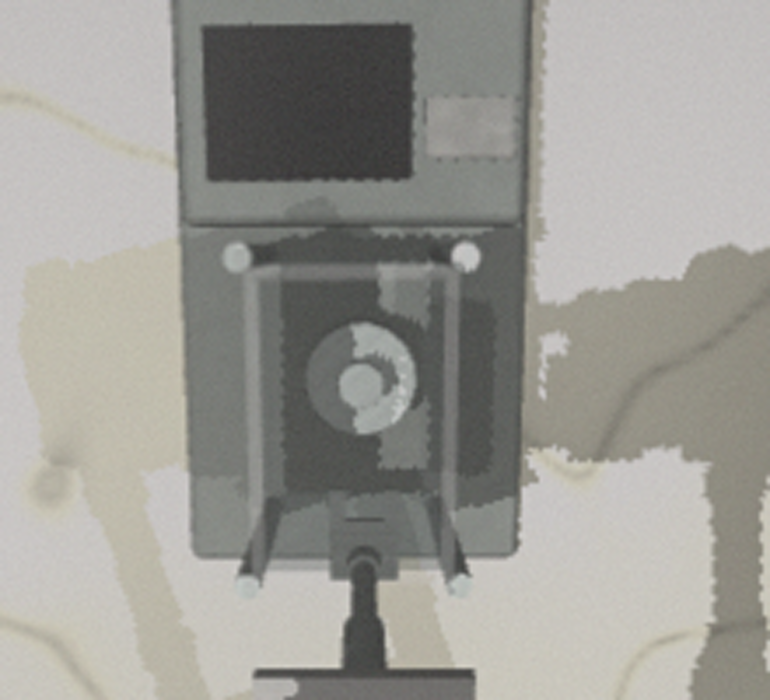

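View pics/sc5c.png

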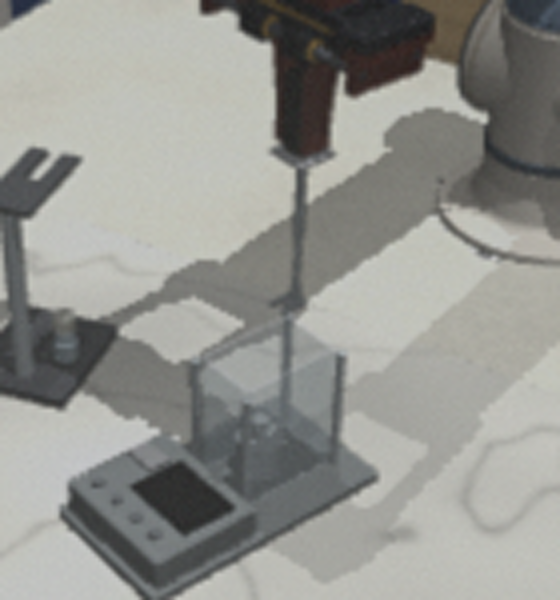

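View pics/s5c.png

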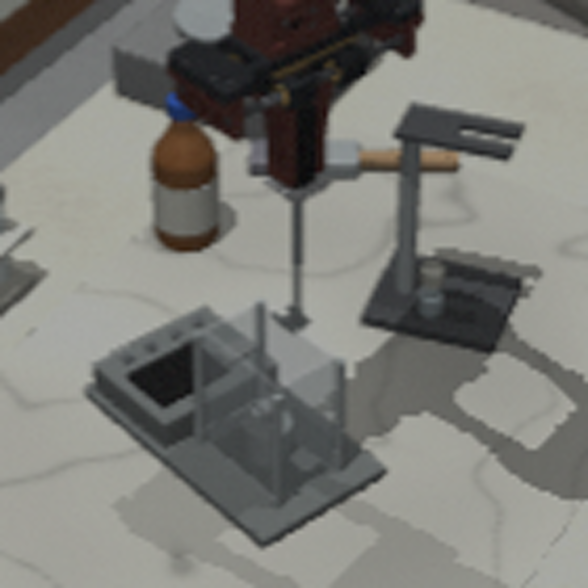

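```bash
cat > m5.py <<'E'
from h import *
_,c=load('w5')
z=lambda x,y:(180+x/3.5-.36,40+y/3.5-.36)
P=np.array([atz(c,z(*p),130) for p in [(237,257),(466,257),(248,587),(459,587)]]);print(P.round(1).tolist(),P.mean(0))
h=atz(c,z(361,385),63);s=atz(c,z(361,379),44);print('head',h,'shoulder',s)
ft=[atz(c,z(*q),304.3-137) for q in [(331,493),(396,493),(331,578),(396,578)]];print('fork top',np.round(ft,1).tolist())
p=np.array([487.5,-17.9]);e=np.array([.946,-.324]);n=np.array([.324,.946])
w=P.mean(0)
for nm,q in [('head',h),('sh',s),('well',w),('forktip',(ft[0]+ft[1])/2),('forkback',(ft[2]+ft[3])/2)]: d=q[:2]-p;print(nm,d@e,d@n)
E
python3 m5.py
```

```text
[[570.3, -9.9, 130.0], [549.7, -69.8, 130.0], [480.2, 20.5, 130.0], [459.6, -38.9, 130.0]] [514.94179401 -24.5505628  130.        ]
head [518.34106126 -28.47320492  63.        ] shoulder [518.27176867 -28.50293861  44.        ]
fork top [[506.0, -15.7, 167.3], [500.5, -31.6, 167.3], [484.4, -8.1, 167.3], [478.8, -24.3, 167.3]]
head 32.601362348638766 -0.009748000849701281
sh 32.545445269589166 -0.06032688111839919
well 28.114719484371513 2.599708853427637
forktip 16.77386073666374 -0.35085967304129934
forkback -6.097494333179166 -0.3220833845064768
```

>>> {"method": "apply_moves", "body": {
  "motion": [
    [0, 0, -0.7, 0, 0, 0],
    [0, 0, -0.9, 0, 0, 0],
    [0, 0, -0.9, 0, 0, 0],
    [0, 0, -0.7, 0, 0, 0],
    [0, 0, -0.5, 0, 0, 0],
    [0, 0, -0.2, 0, 0, 0],
    [0, 0, 0, 0, 0, 0]
  ]
}}

```text
time: 12.7
position: [485.7, -22.5, 228.6]
tcp_rot: [[0.016, 0.943, -0.331], [-0.011, -0.331, -0.944], [-1.0, 0.019, 0.005]]
wrist_force: [-0.5, 0.4, -2.1]
grip_width: 0.204
```

>>> {"method": "apply_moves", "body": {
  "motion": [
    [0.08, 0.24, -0.3, 0.002, 0.005, 0],
    [0, 0, -0.4, 0, 0, 0],
    [0, 0, -0.3, 0, 0, 0],
    [0, 0, -0.2, 0, 0, 0],
    [0, 0, 0, 0, 0, 0]
  ]
}}

```text
time: 13.2
position: [488.1, -17.4, 204.5]
tcp_rot: [[0.011, 0.943, -0.331], [-0.008, -0.331, -0.944], [-1.0, 0.012, 0.004]]
wrist_force: [-0.6, 0.1, -1.3]
grip_width: 0.204
```

>>> {"method": "apply_moves", "body": {
  "motion": [
    [0, 0, -0.3, 0.001, 0.002, 0],
    [0, 0, -0.25, 0, 0, 0],
    [0, 0, -0.2, 0, 0, 0]
  ]
}}

```text
time: 13.5
position: [488.4, -17.4, 189.2]
tcp_rot: [[0.009, 0.944, -0.331], [-0.006, -0.331, -0.944], [-1.0, 0.01, 0.003]]
wrist_force: [0.3, 1.0, -1.7]
grip_width: 0.202
```

```bash
python3 - <<'E'
from h import *
st();snap('wrist','w6');crop('w6',180,40,400,240,3.5,'w6b')
E
```

```text
13.5 [488.4 -17.4 189.2] [[0.009, 0.944, -0.331], [-0.006, -0.331, -0.944], [-1.0, 0.01, 0.003]] [ 0.3   0.98 -1.67] [ 0.06  0.17 -0.  ] 0.20233974650628866 [ -5.8 -12.7  91.1  -0.3 101.1 103.5]
```

View pics/w6b.png

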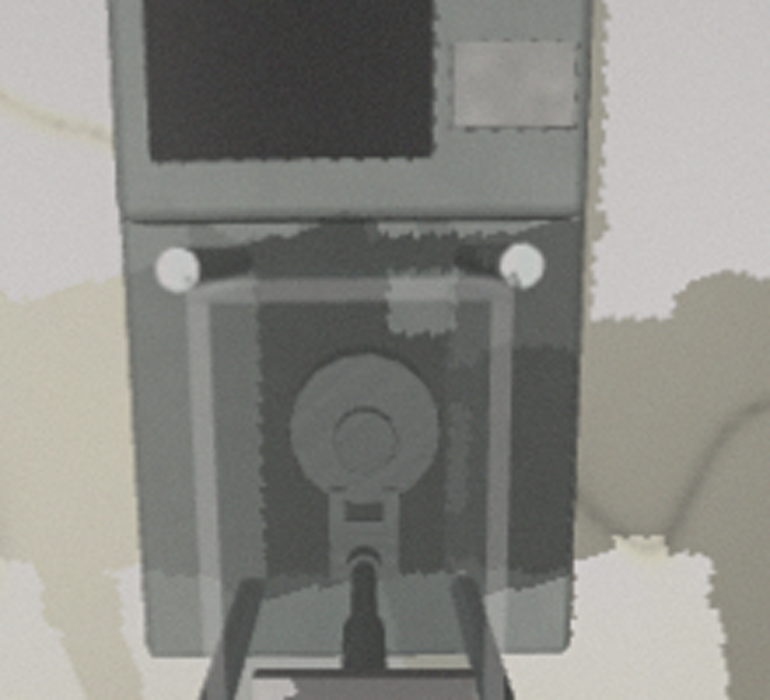

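>>> {"method": "apply_moves", "body": {
  "motion": [
    [0.19, -0.065, 0, 0, 0, 0],
    [0.19, -0.065, 0, 0, 0, 0]
  ]
}}

```text
time: 13.75
position: [495.8, -20.1, 188.1]
tcp_rot: [[0.007, 0.944, -0.331], [-0.006, -0.331, -0.944], [-1.0, 0.009, 0.003]]
wrist_force: [0.5, 0.8, -0.9]
grip_width: 0.205
```

>>> {"method": "apply_moves", "body": {
  "motion": [
    [0.18, -0.062, 0.02, 0, 0, 0],
    [0.15, -0.052, 0.02, 0, 0, 0],
    [0.08, -0.028, 0, 0, 0, 0],
    [0, 0, 0, 0, 0, 0]
  ]
}}

```text
time: 14.15
position: [505.7, -23.5, 189.4]
tcp_rot: [[0.008, 0.943, -0.331], [-0.006, -0.331, -0.944], [-1.0, 0.009, 0.003]]
wrist_force: [0.6, -0.9, -1.2]
grip_width: 0.202
```

```bash
python3 - <<'E'
from h import *
st();snap('wrist','w7');crop('w7',220,120,340,240,6,'w7b')
E
```

```text
14.15 [505.7 -23.5 189.4] [[0.008, 0.943, -0.331], [-0.006, -0.331, -0.944], [-1.0, 0.009, 0.003]] [ 0.58 -0.94 -1.16] [-0.01  0.11 -0.01] 0.2017243268027996 [ -6.3  -9.9  88.6  -0.3 100.8 103. ]
```

View pics/w7b.png

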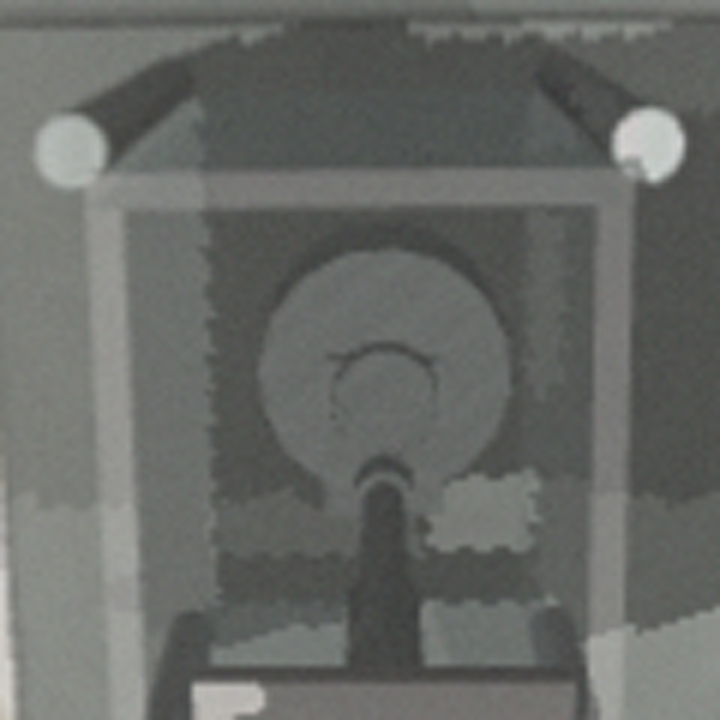

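>>> {"method": "apply_moves", "body": {
  "motion": [
    [0.02, -0.007, 0.06, 0, 0, 0],
    [0, 0, 0.06, 0, 0, 0],
    [0, 0, 0.06, 0, 0, 0],
    [0, 0, 0.08, 0, 0, 0]
  ]
}}

```text
time: 14.6
position: [505.4, -23.5, 194.0]
tcp_rot: [[0.006, 0.944, -0.331], [-0.006, -0.331, -0.944], [-1.0, 0.007, 0.004]]
wrist_force: [0.0, -0.7, -4.1]
grip_width: 0.202
```

>>> {"method": "apply_moves", "body": {
  "motion": [
    [0.02, 0.06, 0.15, 0, 0, 0],
    [0.02, 0.06, 0.2, 0, 0, 0],
    [0, 0, 0.3, 0, 0, 0],
    [0, 0, 0.3, 0, 0, 0]
  ]
}}

```text
time: 15.0
position: [505.6, -20.7, 213.1]
tcp_rot: [[0.003, 0.944, -0.331], [-0.005, -0.331, -0.944], [-1.0, 0.005, 0.004]]
wrist_force: [0.4, -0.1, -3.9]
grip_width: 0.207
```

>>> {"method": "apply_moves", "body": {
  "motion": [
    [0, 0, 0.4, 0, -0.002, 0],
    [0, 0, 0.4, 0, 0, 0],
    [0, 0, 0.4, 0, 0, 0],
    [0, 0, 0.4, 0, 0, 0],
    [0, 0, 0.4, 0, 0, 0]
  ]
}}

```text
time: 15.5
position: [505.7, -20.7, 257.5]
tcp_rot: [[0.008, 0.944, -0.331], [-0.006, -0.331, -0.944], [-1.0, 0.009, 0.003]]
wrist_force: [0.1, -0.1, -3.4]
grip_width: 0.205
```

>>> {"method": "apply_moves", "body": {
  "motion": [
    [0, 0, 0.5, 0, 0, 0],
    [0, 0, 0.5, 0, 0, 0],
    [0, 0, 0.5, 0, 0, 0],
    [0, 0, 0.5, 0, 0, 0],
    [0, 0, 0.5, 0, 0, 0],
    [0, 0, 0.5, 0, 0, 0],
    [0, 0, 0.4, 0, 0, 0],
    [0, 0, 0.2, 0, 0, 0],
    [0, 0, 0, 0, 0, 0]
  ]
}}

```text
time: 16.4
position: [506.1, -20.8, 338.4]
tcp_rot: [[0.011, 0.944, -0.331], [-0.006, -0.331, -0.944], [-1.0, 0.013, 0.002]]
wrist_force: [0.3, -0.2, -4.0]
grip_width: 0.207
```

```bash
python3 - <<'E'
from h import *
st();snap('wrist','w8');snap('side','s8');crop('w8',0,0,560,420,1.4,'w8b');crop('s8',200,140,340,280,4.2,'s8c')
E
```

```text
16.4 [506.1 -20.8 338.4] [[0.011, 0.944, -0.331], [-0.006, -0.331, -0.944], [-1.0, 0.013, 0.002]] [ 0.34 -0.24 -3.98] [0.02 0.14 0.01] 0.20670897559667525 [ -6.   -6.5  70.3  -0.3 115.6 103.2]
```

View pics/w8b.png

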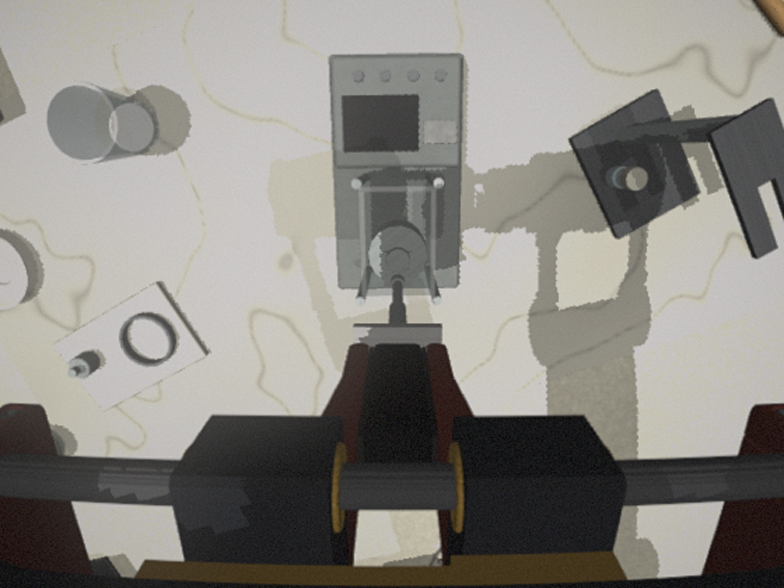

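View pics/s8c.png

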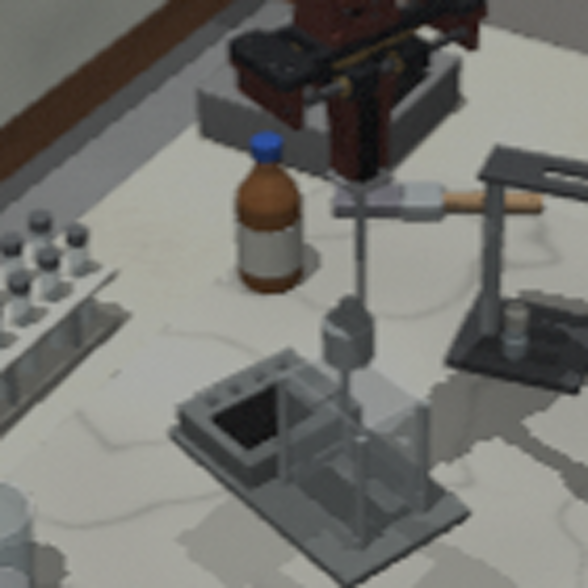

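>>> {"method": "apply_moves", "body": {
  "motion": [
    [0, 0.2, 0, 0, 0, 0],
    [0, 0.4, 0, 0, 0, 0],
    [0, 0.5, 0, 0, 0, 0.01],
    [-0.05, 0.6, 0, 0, 0, 0.015],
    [-0.05, 0.6, 0, 0, 0, 0.015],
    [-0.05, 0.6, 0, 0, 0, 0.015],
    [-0.05, 0.6, 0, 0, 0, 0.015],
    [-0.05, 0.6, 0, 0, 0, 0.015],
    [-0.05, 0.6, 0, 0, 0, 0.015],
    [-0.05, 0.6, 0, 0, 0, 0.015]
  ]
}}

```text
time: 17.5
position: [497.5, 94.9, 335.4]
tcp_rot: [[0.008, 0.99, -0.14], [-0.003, -0.14, -0.99], [-1.0, 0.008, 0.002]]
wrist_force: [-0.1, -0.5, -2.6]
grip_width: 0.208
```

```bash
python3 - <<'E'
from h import *
st()
crop('w8',240,130,330,240,6,'w8d')
_,c=load('w8')
q=lambda x,y:(x/1.4,y/1.4)
print('cup from w8',atz(c,q(149,340),20), 'ring outer top')
E
```

```text
17.5 [497.5  94.9 335.4] [[0.008, 0.99, -0.14], [-0.003, -0.14, -0.99], [-1.0, 0.008, 0.002]] [-0.14 -0.52 -2.64] [ 0.07  0.19 -0.03] 0.20776375324619945 [  7.1  -6.4  70.5  -0.3 115.5 105.1]
cup from w8 [486.44853906 280.23494941  20.        ] ring outer top
```

View pics/w8d.png

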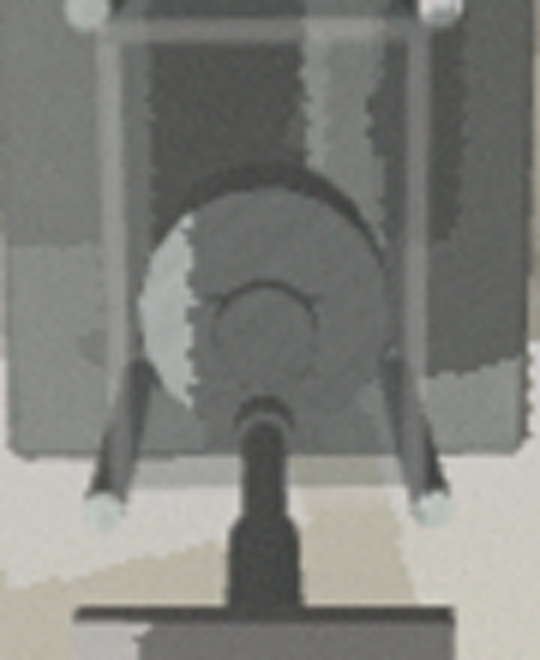

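>>> {"method": "apply_moves", "body": {
  "motion": [
    [-0.07, 0.6, 0, 0, 0, 0.015],
    [-0.07, 0.6, 0, 0, 0, 0.015],
    [-0.07, 0.6, 0, 0, 0, 0.015],
    [-0.07, 0.6, 0, 0, 0, 0.015],
    [-0.07, 0.6, 0, 0, 0, 0],
    [-0.07, 0.6, 0, 0, 0, 0],
    [-0.07, 0.6, 0, 0, 0, 0],
    [-0.07, 0.6, 0, 0, 0, 0],
    [-0.07, 0.6, 0, 0, 0, 0],
    [-0.07, 0.6, 0, 0, 0, 0]
  ]
}}

```text
time: 18.5
position: [482.1, 225.8, 335.3]
tcp_rot: [[0.008, 0.999, -0.037], [-0.003, -0.037, -0.999], [-1.0, 0.008, 0.002]]
wrist_force: [0.3, -0.2, -3.6]
grip_width: 0.202
```

>>> {"method": "apply_moves", "body": {
  "motion": [
    [-0.07, 0.6, 0, 0, 0, 0],
    [-0.07, 0.6, 0, 0, 0, 0],
    [-0.07, 0.6, -0.2, 0, 0, 0],
    [0, 0.4, -0.4, 0, 0, 0],
    [0, 0.2, -0.5, 0, 0, 0],
    [0, 0, -0.5, 0, 0, 0],
    [0, 0, -0.5, 0, 0, 0],
    [0, 0, -0.3, 0, 0, 0],
    [0, 0, 0, 0, 0, 0]
  ]
}}

```text
time: 19.4
position: [476.8, 278.8, 280.4]
tcp_rot: [[0.005, 0.999, -0.036], [-0.005, -0.036, -0.999], [-1.0, 0.005, 0.005]]
wrist_force: [0.0, -0.5, -3.2]
grip_width: 0.208
```

```bash
python3 - <<'E'
from h import *
_,c=load('w8');p=np.array([506.1,-20.8]);e=np.array([.944,-.331]);n=np.array([.331,.944])
d=atz(c,(284.1,185.4),209)[:2]-p;print('head rel',d@e,d@n)
st();snap('wrist','w9');snap('side','s9');snap('scene','sc9');crop('w9',0,0,560,420,1.4,'w9b');crop('s9',180,240,320,370,4.2,'s9c');crop('sc9',340,180,460,300,5,'sc9c')
E
```

```text
head rel 14.246458864350767 -0.5108790970840549
19.4 [476.8 278.8 280.4] [[0.005, 0.999, -0.036], [-0.005, -0.036, -0.999], [-1.0, 0.005, 0.005]] [ 0.01 -0.46 -3.19] [-0.02  0.2   0.01] 0.2083189853542616 [ 27.   -1.1  71.1  -0.4 109.9 119. ]
```

View pics/w9b.png

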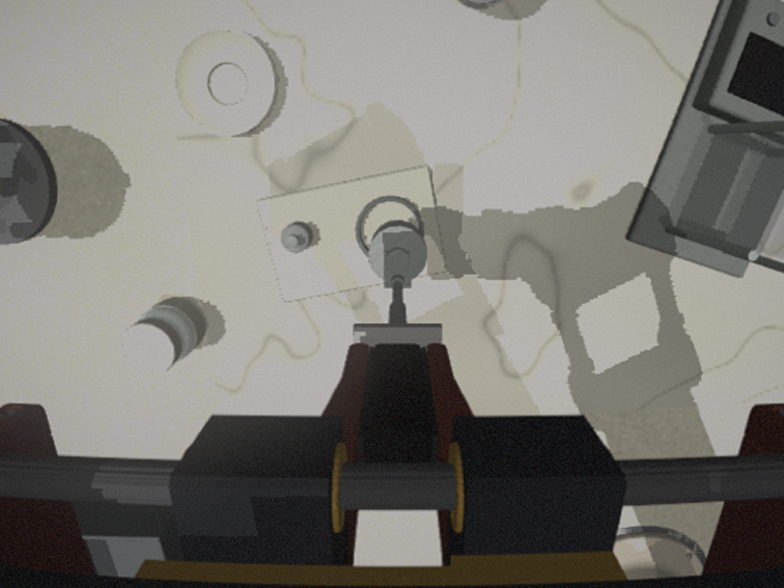

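View pics/s9c.png

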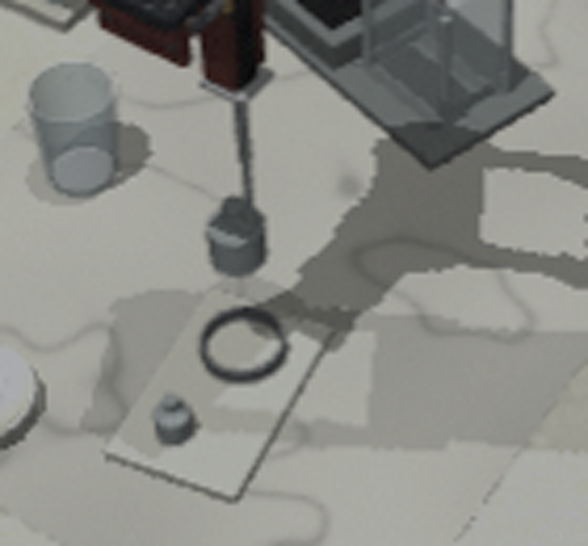

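View pics/sc9c.png

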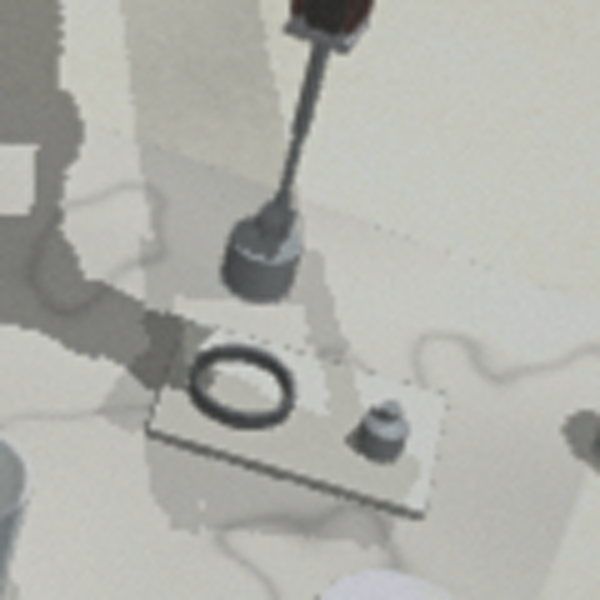

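```bash
python3 - <<'E'
from h import *
crop('w9',240,125,320,225,7,'w9d')
_,a=load('sc9');_,b=load('s9')
A=lambda x,y:(340+x/5-.4,180+y/5-.4);B=lambda x,y:(180+x/4.2-.4,240+y/4.2-.4)
print('cup tri',tri([(a,A(241,387)),(b,B(244,345))]), atz(a,A(241,387),16),atz(b,B(244,345),16))
print('weight top',tri([(a,A(389,410)),(b,B(170,401))]))
print('sinker bottom',tri([(a,A(261,285)),(b,B(237,258))]))
E
```

```text
cup tri (array([488.63447662, 283.44034962,  13.05847813]), [array([0., 0.]), array([ 0., -0.])]) [491.51400581 283.90526692  16.        ] [487.06906514 285.49120877  16.        ]
weight top (array([488.12211223, 367.06382175,  41.21658433]), [array([0.1, 0.1]), array([ 0.1, -0.1])])
sinker bottom (array([490.9926862 , 280.12413377,  98.71605194]), [array([-0.2, -0.2]), array([-0.2,  0.2])])
```

View pics/w9d.png

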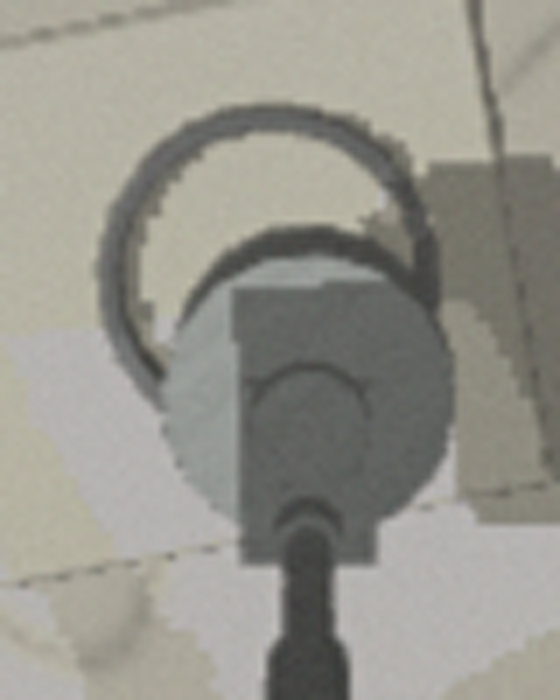

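```bash
python3 - <<'E'
from h import *
from scipy.optimize import least_squares
_,c=load('w9')
z=lambda x,y:np.array((240+x/7-.43,125+y/7-.43))
print('cup simple',atz(c,z(268,275),22))
pts=np.array([z(*p) for p in [(97,265),(107,325),(118,195),(160,140),(213,110),(270,103),(330,110),(385,145)]])
W=np.array([atz(c,p,22)[:2] for p in pts])
r=least_squares(lambda q:np.hypot(*(W-q).T)-31,[488,284]);print('cup circ',r.x,r.fun.round(1))
print('head',atz(c,z(308,425),100.4+51),'shoulder',atz(c,z(308,400),132.4))
E
```

```text
cup simple [488.48751039 284.46496512  22.        ]
cup circ [488.28889371 283.95253127] [ 0.2 -0.1 -0.2  0.1  0.1 -0.3  0.3 -0.1]
head [490.22374732 277.86524119 151.4       ] shoulder [489.32094127 277.80440015 132.4       ]
```

>>> {"method": "apply_moves", "body": {
  "motion": [
    [-0.04, 0.15, -0.3, 0, 0, 0],
    [-0.04, 0.15, -0.5, 0, 0, 0],
    [0, 0, -0.5, 0, 0, 0],
    [0, 0, -0.5, 0, 0, 0],
    [0, 0, -0.5, 0, 0, 0],
    [0, 0, -0.3, 0, 0, 0],
    [0, 0, -0.1, 0, 0, 0],
    [0, 0, 0, 0, 0, 0]
  ]
}}

```text
time: 20.35
position: [475.3, 285.3, 223.8]
tcp_rot: [[0.008, 0.999, -0.036], [-0.003, -0.036, -0.999], [-1.0, 0.008, 0.003]]
wrist_force: [0.2, 0.2, -4.2]
grip_width: 0.205
```

>>> {"method": "apply_moves", "body": {
  "motion": [
    [0, 0, -0.3, 0, 0, 0],
    [0, 0, -0.3, 0, 0, 0],
    [0, 0, -0.2, 0, 0, 0],
    [0, 0, -0.1, 0, 0, 0],
    [0, 0, 0, 0, 0, 0]
  ]
}}

```text
time: 20.85
position: [475.7, 285.4, 205.2]
tcp_rot: [[0.009, 0.999, -0.037], [-0.003, -0.037, -0.999], [-1.0, 0.009, 0.002]]
wrist_force: [0.5, 0.5, -3.8]
grip_width: 0.205
```

```bash
python3 - <<'E'
from h import *
st();snap('wrist','w10');crop('w10',220,90,340,230,5,'w10d')
E
```

```text
20.85 [475.7 285.4 205.2] [[0.009, 0.999, -0.037], [-0.003, -0.037, -0.999], [-1.0, 0.009, 0.002]] [ 0.51  0.52 -3.83] [0.03 0.22 0.06] 0.20504766905553123 [ 27.7  -2.3  79.9  -0.4 102.  119.7]
```

View pics/w10d.png

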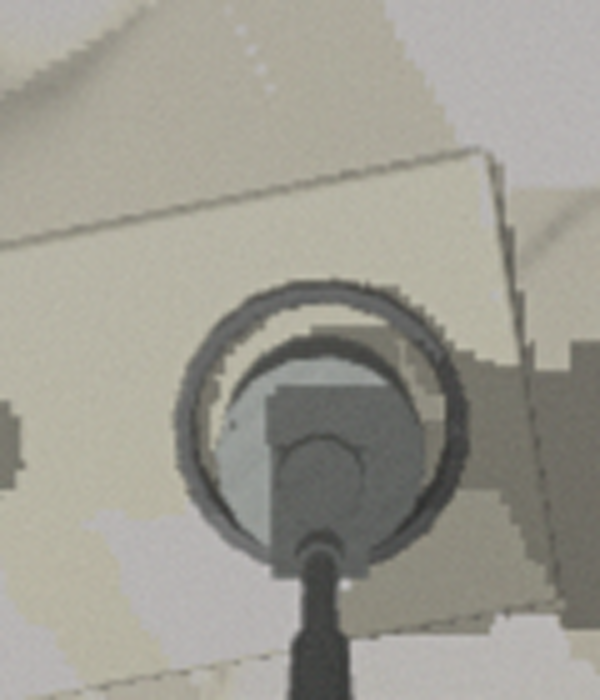

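>>> {"method": "apply_moves", "body": {
  "motion": [
    [0, 0, -0.15, 0, 0, 0],
    [0, 0, -0.15, 0, 0, 0],
    [0, 0, -0.12, 0, 0, 0],
    [0, 0, -0.08, 0, 0, 0]
  ]
}}

```text
time: 21.3
position: [476.1, 285.6, 195.6]
tcp_rot: [[0.011, 0.999, -0.037], [-0.002, -0.037, -0.999], [-1.0, 0.011, 0.001]]
wrist_force: [0.1, -0.0, -3.9]
grip_width: 0.203
```

>>> {"method": "apply_moves", "body": {
  "motion": [
    [0, 0, -0.06, 0, 0, 0],
    [0, 0, -0.06, 0, 0, 0]
  ]
}}

```text
time: 21.5
position: [476.0, 285.6, 192.8]
tcp_rot: [[0.011, 0.999, -0.037], [-0.002, -0.037, -0.999], [-1.0, 0.011, 0.002]]
wrist_force: [-0.6, -0.1, -3.6]
grip_width: 0.202
```

>>> {"method": "apply_moves", "body": {
  "motion": [
    [0, 0, -0.05, 0, 0, 0],
    [0, 0, -0.05, 0, 0, 0]
  ]
}}

```text
time: 21.7
position: [476.0, 285.6, 190.6]
tcp_rot: [[0.011, 0.999, -0.037], [-0.002, -0.037, -0.999], [-1.0, 0.011, 0.002]]
wrist_force: [-0.3, -0.0, -3.6]
grip_width: 0.209
```

>>> {"method": "apply_moves", "body": {
  "motion": [
    [0, 0, -0.05, 0, 0, 0]
  ]
}}

```text
time: 21.8
position: [476.0, 285.6, 189.7]
tcp_rot: [[0.011, 0.999, -0.037], [-0.002, -0.037, -0.999], [-1.0, 0.011, 0.001]]
wrist_force: [1.2, -0.4, -2.0]
grip_width: 0.202
```

>>> {"method": "apply_moves", "body": {
  "motion": [
    [0, 0, -0.05, 0, 0, 0]
  ]
}}

```text
time: 21.9
position: [476.3, 285.7, 189.1]
tcp_rot: [[0.012, 0.999, -0.037], [-0.001, -0.037, -0.999], [-1.0, 0.012, 0.001]]
wrist_force: [-0.4, -0.2, -1.4]
grip_width: 0.207
```

>>> {"method": "apply_moves", "body": {
  "motion": [
    [0, 0, -0.08, 0, 0, 0],
    [0, 0, -0.07, 0, 0, 0],
    [0, 0, 0, 0, 0, 0]
  ]
}}

```text
time: 22.2
position: [476.4, 285.9, 187.1]
tcp_rot: [[0.013, 0.999, -0.036], [-0.0, -0.036, -0.999], [-1.0, 0.013, -0.0]]
wrist_force: [-0.9, 0.4, -1.4]
grip_width: 0.206
```

```bash
python3 - <<'E'
from h import *
st();snap('wrist','w11');snap('side','s11');crop('w11',220,90,340,230,5,'w11d');crop('s11',195,270,295,370,6,'s11c')
E
```

```text
22.2 [476.4 285.9 187.1] [[0.013, 0.999, -0.036], [-0.0, -0.036, -0.999], [-1.0, 0.013, -0.0]] [-0.94  0.37 -1.44] [-0.07  0.28 -0.03] 0.20576544433349997 [ 27.7  -2.5  81.9  -0.4  99.9 119.7]
```

View pics/w11d.png

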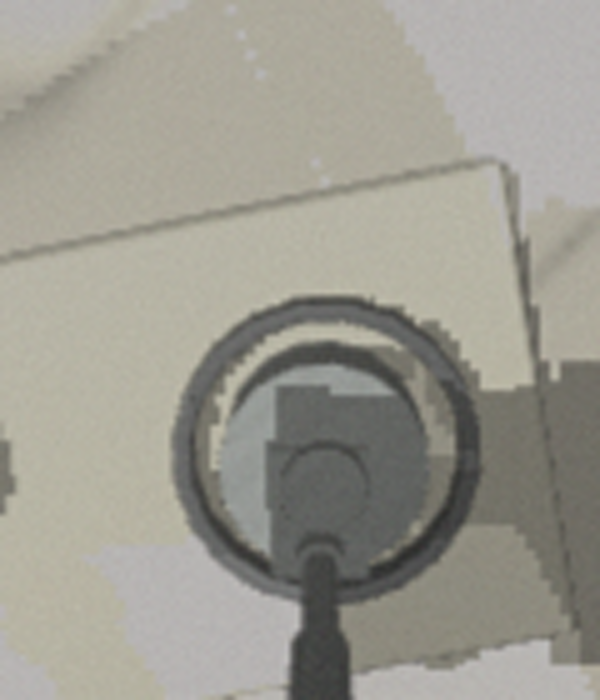

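View pics/s11c.png

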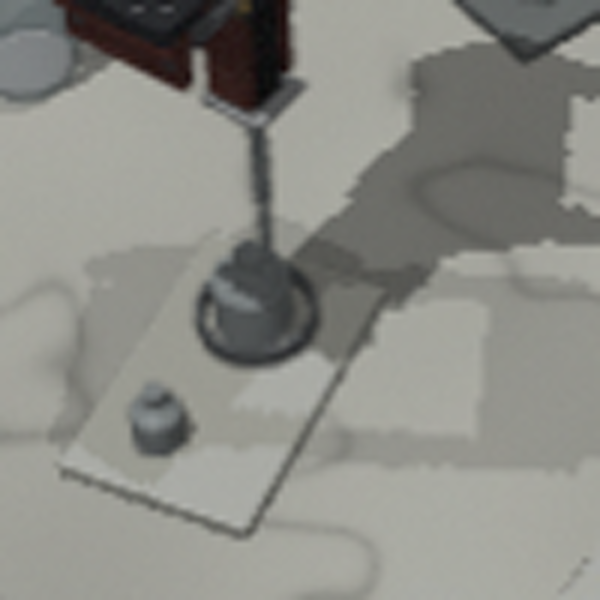

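>>> {"method": "apply_moves", "body": {
  "motion": [
    [-0.15, -0.025, -0.02, 0, 0.004, 0],
    [-0.2, 0.005, 0, 0, 0, 0]
  ]
}}

```text
time: 22.5
position: [469.5, 285.4, 186.8]
tcp_rot: [[0.007, 0.999, -0.037], [-0.0, -0.037, -0.999], [-1.0, 0.007, 0.0]]
wrist_force: [0.3, 0.7, -1.0]
grip_width: 0.208
```

>>> {"method": "apply_moves", "body": {
  "motion": [
    [-0.25, 0.01, 0, 0, 0, 0],
    [-0.3, 0.01, 0, 0, 0, 0],
    [-0.4, 0.015, 0, 0, 0, 0],
    [-0.3, 0.01, 0, 0, 0, 0],
    [0, 0, 0, 0, 0, 0]
  ]
}}

```text
time: 23.0
position: [441.6, 286.5, 187.3]
tcp_rot: [[0.007, 0.999, -0.036], [0.0, -0.036, -0.999], [-1.0, 0.007, -0.0]]
wrist_force: [0.2, 0.2, -2.4]
grip_width: 0.204
```

```bash
python3 - <<'E'
from h import *
st();snap('wrist','w12');snap('side','s12');crop('w12',220,60,340,200,5,'w12d');crop('s12',195,270,295,370,6,'s12c')
E
```

```text
23.0 [441.6 286.5 187.3] [[0.007, 0.999, -0.036], [0.0, -0.036, -0.999], [-1.0, 0.007, -0.0]] [ 0.18  0.21 -2.36] [0.03 0.14 0.05] 0.2035549495793865 [ 29.4  -6.7  85.9  -0.2 100.4 121.5]
```

View pics/w12d.png

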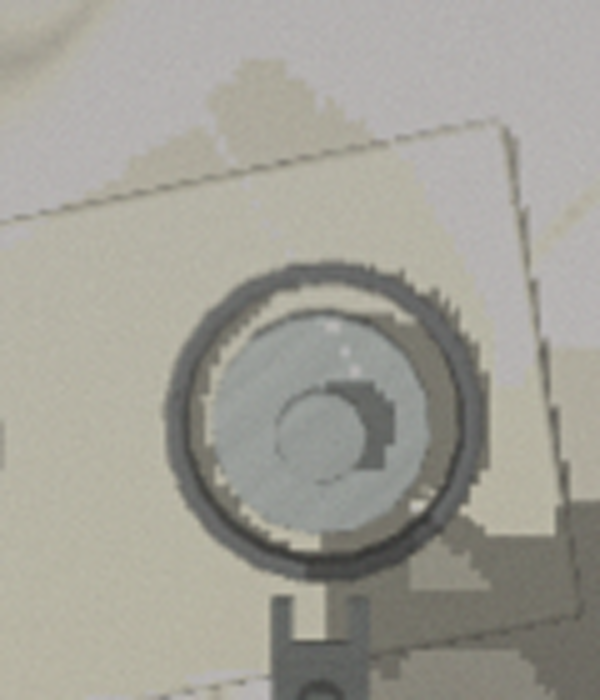

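View pics/s12c.png

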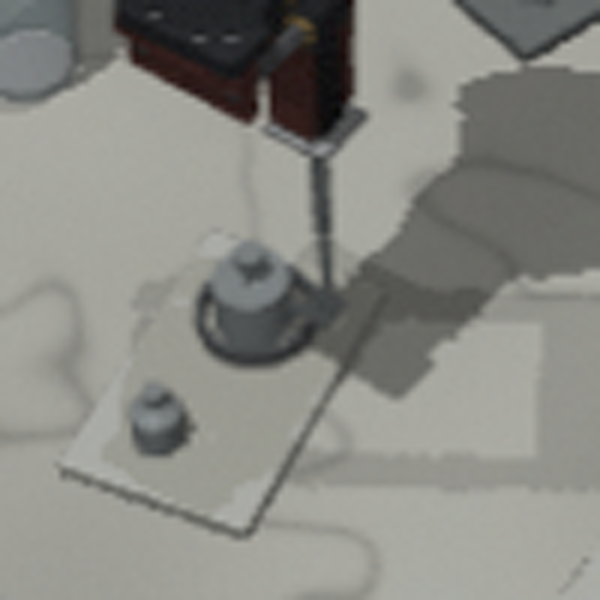

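>>> {"method": "apply_moves", "body": {
  "motion": [
    [-0.3, 0, 0.5, 0, 0, 0],
    [-0.3, 0, 1, 0, 0, 0],
    [-0.3, 0, 1, 0, 0, 0],
    [-0.2, -0.3, 1, 0, 0, 0],
    [-0.2, -0.6, 1, 0, 0, 0],
    [0, -1, 1, 0, 0, 0],
    [0, -1, 0.4, 0, 0, 0],
    [0, -1, 0, 0, 0, 0],
    [0, -1, 0, 0, 0, 0],
    [0, -1, 0, 0, 0, 0]
  ]
}}

```text
time: 24.1
position: [412.2, 165.8, 317.0]
tcp_rot: [[0.012, 0.999, -0.033], [0.002, -0.033, -0.999], [-1.0, 0.012, -0.002]]
wrist_force: [0.8, 0.3, -1.3]
grip_width: 0.206
```

>>> {"method": "apply_moves", "body": {
  "motion": [
    [0, -1, 0, 0, 0, 0],
    [0, -1, 0, 0, 0, 0],
    [0, -1, 0, 0, 0, 0],
    [0, -1, 0, 0, 0, 0],
    [0, -1, 0, 0, 0, 0],
    [0, -1, 0, 0, 0, 0.02],
    [0, -1, 0, 0, 0, 0.02],
    [0, -1, 0, 0, 0, 0.02],
    [0, -1, 0, 0, 0, 0.02],
    [0, -1, 0, 0, 0, 0.02]
  ]
}}

```text
time: 25.1
position: [409.0, -42.1, 327.5]
tcp_rot: [[0.024, 0.991, 0.128], [0.006, 0.128, -0.992], [-1.0, 0.025, -0.003]]
wrist_force: [0.9, 0.3, -1.3]
grip_width: 0.207
```

>>> {"method": "apply_moves", "body": {
  "motion": [
    [-0.1, -1, 0, -0.003, 0.005, 0.02],
    [-0.1, -1, -0.3, -0.002, 0.004, 0.02],
    [-0.2, -1, -0.4, 0, 0, 0.008],
    [-0.2, -1, -0.5, 0, 0, 0],
    [-0.2, -1, -0.5, 0, 0, 0],
    [-0.2, -1, -0.5, 0, 0, 0],
    [-0.1, -1, -0.5, 0, 0, 0],
    [0, -1, -0.5, 0, 0, 0],
    [0, -1, -0.5, 0, 0, 0],
    [0, -1, -0.5, 0, 0, 0]
  ]
}}

```text
time: 26.1
position: [384.1, -249.9, 252.5]
tcp_rot: [[0.023, 0.979, 0.205], [-0.007, 0.205, -0.979], [-1.0, 0.021, 0.012]]
wrist_force: [0.1, -0.2, 0.1]
grip_width: 0.203
```

>>> {"method": "apply_moves", "body": {
  "motion": [
    [0, -0.8, -0.4, 0, 0, 0],
    [0, -0.5, -0.3, 0, 0, 0],
    [0, -0.3, -0.1, 0, 0, 0],
    [0, 0, 0, 0, 0, 0]
  ]
}}

```text
time: 26.5
position: [383.5, -284.8, 235.8]
tcp_rot: [[0.022, 0.979, 0.202], [-0.007, 0.202, -0.979], [-1.0, 0.02, 0.011]]
wrist_force: [0.2, -0.6, -0.6]
grip_width: 0.204
```

>>> {"method": "apply_moves", "body": {
  "motion": [
    [0, -0.4, -0.5, 0.003, 0.008, 0],
    [0, -0.3, -0.5, 0, 0, 0],
    [0, 0, -0.15, 0, 0, 0],
    [0, 0, 0, 0, 0, 0]
  ]
}}

```text
time: 26.9
position: [384.1, -298.8, 211.7]
tcp_rot: [[0.009, 0.979, 0.204], [-0.002, 0.204, -0.979], [-1.0, 0.009, 0.004]]
wrist_force: [-0.3, 0.1, -0.3]
grip_width: 0.204
```

```bash
python3 - <<'E'
from h import *
st();snap('wrist','w13');crop('w13',200,0,360,240,3.2,'w13d')
E
```

```text
26.9 [ 384.1 -298.8  211.7] [[0.009, 0.979, 0.204], [-0.002, 0.204, -0.979], [-1.0, 0.009, 0.004]] [-0.33  0.11 -0.3 ] [-0.01  0.19 -0.04] 0.2036298155547084 [-42.1 -12.9  88.9   0.3 103.5  36.2]
```

View pics/w13d.png

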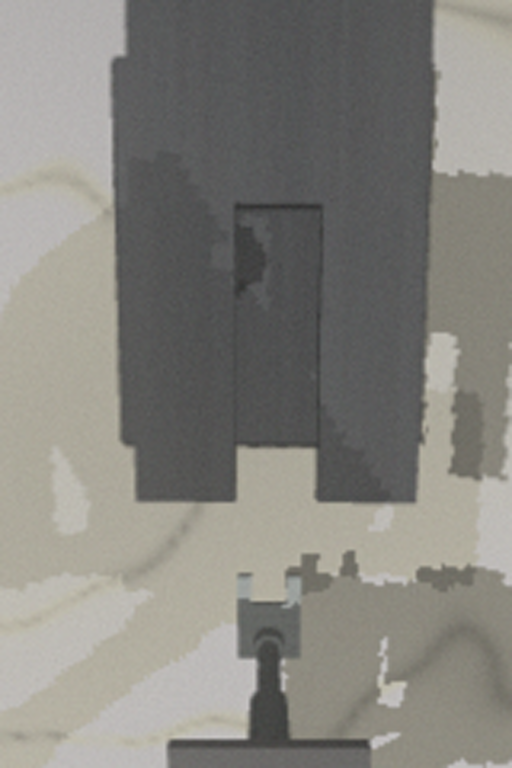

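```bash
python3 - <<'E'
from h import *
_,c=load('w13');z=lambda x,y:(200+x/3.2-.35,y/3.2-.35)
p=np.array([384.1,-298.8])
a=(atz(c,z(237,500),190)+atz(c,z(317,500),190))[:2]/2;b=(atz(c,z(235,205),190)+atz(c,z(322,205),190))[:2]/2
d=b-a;print(a,b,np.degrees(np.arctan2(d[1],d[0])),np.linalg.norm(d))
k=(atz(c,z(168,741),205.5)+atz(c,z(370,741),205.5))[:2]/2
e=np.array([.979,.204]);n=np.array([-.204,.979]);
for q in(a,b,k): print((q-p)@e,(q-p)@n)
E
```

```text
[ 437.72650221 -288.96338279] [ 484.27812042 -279.45400698] 11.545308384447221 47.51296019150892
54.5070155778454 -1.3097582056750117
102.02096246957478 -1.4966094000562997
16.43404233816899 0.13783984222948703
```

>>> {"method": "apply_moves", "body": {
  "motion": [
    [0.1, -0.05, -0.05, 0, 0, 0],
    [0.5, 0.104, -0.05, 0, 0, 0],
    [0.5, 0.104, -0.05, 0, 0, 0],
    [0.5, 0.104, 0, 0, 0, 0],
    [0, 0, 0, 0, 0, 0]
  ]
}}

```text
time: 27.45
position: [419.7, -292.5, 209.9]
tcp_rot: [[0.012, 0.979, 0.205], [-0.003, 0.205, -0.979], [-1.0, 0.011, 0.005]]
wrist_force: [-0.0, 0.7, -1.1]
grip_width: 0.205
```

>>> {"method": "apply_moves", "body": {
  "motion": [
    [0.4, 0.07, 0, 0, 0, 0],
    [0.5, 0.104, 0, 0, 0, 0],
    [0.5, 0.104, 0, 0, 0, 0],
    [0.5, 0.104, 0, 0, 0, 0],
    [0.2, 0.04, 0, 0, 0, 0],
    [0, 0, 0, 0, 0, 0]
  ]
}}

```text
time: 28.05
position: [466.3, -282.8, 209.6]
tcp_rot: [[0.012, 0.978, 0.206], [-0.003, 0.206, -0.978], [-1.0, 0.011, 0.005]]
wrist_force: [-1.3, 1.2, -1.2]
grip_width: 0.204
```

>>> {"method": "apply_moves", "body": {
  "motion": [
    [0.12, 0.02, -0.1, 0, 0, 0],
    [0, 0, -0.15, 0, 0, 0],
    [0, 0, -0.1, 0, 0, 0],
    [0, 0, -0.08, 0, 0, 0]
  ]
}}

```text
time: 28.45
position: [468.4, -282.6, 200.4]
tcp_rot: [[0.011, 0.979, 0.206], [-0.003, 0.206, -0.979], [-1.0, 0.01, 0.005]]
wrist_force: [-0.3, 0.4, -1.4]
grip_width: 0.208
```

>>> {"method": "apply_moves", "body": {
  "motion": [
    [0.05, 0.01, -0.05, 0, 0, 0],
    [0, 0, -0.04, 0, 0, 0]
  ]
}}

```text
time: 28.65
position: [469.0, -282.6, 199.6]
tcp_rot: [[0.012, 0.979, 0.205], [-0.003, 0.205, -0.979], [-1.0, 0.011, 0.006]]
wrist_force: [-0.6, 1.8, 3.8]
grip_width: 0.201
```

```bash
python3 - <<'E'
from h import *
st();snap('side','s14');crop('s14',270,130,390,260,4.5,'s14c')
E
```

```text
28.65 [ 469.  -282.6  199.6] [[0.012, 0.979, 0.205], [-0.003, 0.205, -0.979], [-1.0, 0.011, 0.006]] [-0.59  1.78  3.76] [0.33 0.28 0.04] 0.20126084765137003 [-34.8  -3.7  81.9   0.2 101.2  43.4]
```

View pics/s14c.png

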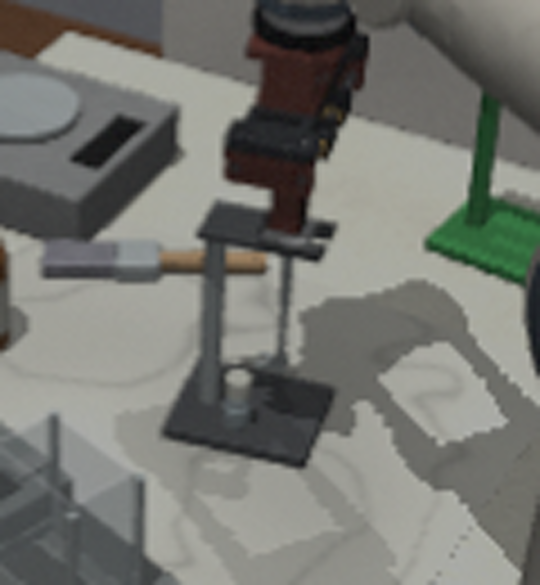

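Collar is seated on the arm (upward force 3.8 N). I'm releasing it now.

>>> {"method": "apply_moves", "body": {
  "motion": [
    [0, 0, 0, 0, 0, 0],
    [0, 0, 0, 0, 0, 0],
    [0, 0, 0, 0, 0, 0],
    [0, 0, 0, 0, 0, 0],
    [0, 0, 0, 0, 0, 0],
    [0, 0, 0, 0, 0, 0],
    [0, 0, 0, 0, 0, 0]
  ],
  "gripper": 1
}}

```text
time: 29.4
position: [469.3, -282.9, 199.5]
tcp_rot: [[0.013, 0.979, 0.205], [-0.004, 0.205, -0.979], [-1.0, 0.012, 0.007]]
wrist_force: [-0.2, -0.3, 0.6]
grip_width: 0.805
```

>>> {"method": "apply_moves", "body": {
  "motion": [
    [0, 0, 0, 0, 0, 0],
    [0, 0, 0, 0, 0, 0],
    [0, 0, 0, 0, 0, 0]
  ]
}}

```text
time: 29.7
position: [469.3, -282.9, 199.4]
tcp_rot: [[0.013, 0.979, 0.205], [-0.004, 0.205, -0.979], [-1.0, 0.011, 0.007]]
wrist_force: [1.0, -0.8, -0.7]
grip_width: 0.998
```

>>> {"method": "apply_moves", "body": {
  "motion": [
    [0, 0, 0.4, 0, 0, 0],
    [0, 0, 0.6, 0, 0, 0],
    [0, 0, 0.8, 0, 0, 0],
    [0, 0, 1, 0, 0, 0],
    [0, 0, 1, 0, 0, 0],
    [0, 0, 1, 0, 0, 0],
    [0, 0, 0.5, 0, 0, 0],
    [0, 0, 0, 0, 0, 0]
  ]
}}

```text
time: 30.5
position: [468.9, -282.6, 316.1]
tcp_rot: [[0.016, 0.979, 0.205], [-0.007, 0.205, -0.979], [-1.0, 0.015, 0.01]]
wrist_force: [0.7, 0.5, -0.3]
grip_width: 1.003
```

```bash
python3 - <<'E'
from h import *
st();snap('wrist','w15');snap('side','s15');snap('scene','sc15');crop('w15',240,100,350,270,3.4,'w15c');crop('s15',180,130,390,360,2.5,'s15c');crop('sc15',200,110,450,310,3,'sc15c')
E
```

```text
30.5 [ 468.9 -282.6  316.1] [[0.016, 0.979, 0.205], [-0.007, 0.205, -0.979], [-1.0, 0.015, 0.01]] [ 0.69  0.47 -0.31] [-0.02  0.13  0.  ] 1.0029683081755423 [-34.8  -1.6  67.9   0.2 112.7  43.5]
```

View pics/w15c.png

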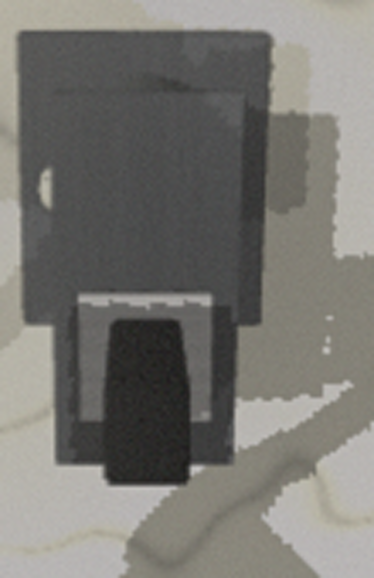

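View pics/s15c.png

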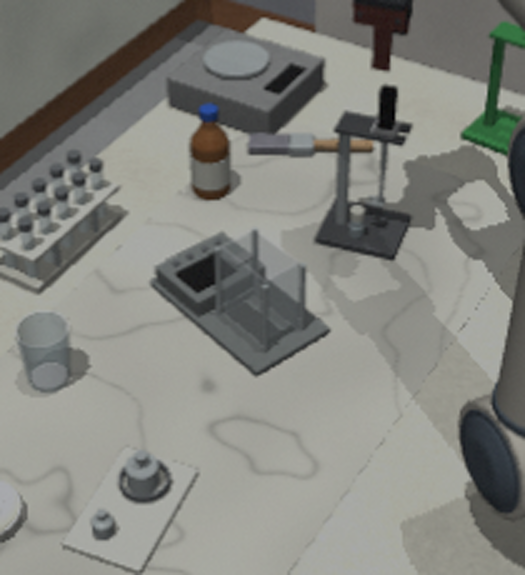

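View pics/sc15c.png

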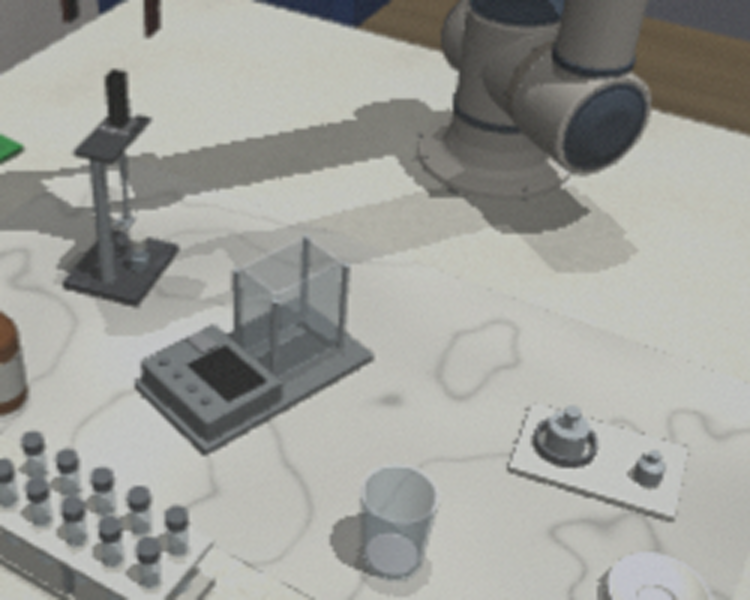

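The picker hangs upright in the bracket (collar centred on the slot), the sinker stands in the cup, and nothing else looks moved. I'm handing in the job.

```bash
python3 - <<'E'
from h import *
print(arm.sign_off());st()
E
```

```text
the job is handed in; nothing more can be done
None
the job is handed in; nothing more can be done
```

The sinker is out of the well and standing in the cradle's cup, and the picker hangs back in its bracket. I handed the job in about 30.7 s into the 69 s allowed; no verdict is reported.

- **How it went:** I took the picker from the dark bracket, not the green look-alike. Touching the table put the fork's underside about 131 mm below the picker's origin. I slid the fork round the sinker's neck, raised the sinker clear above the rim and lowered it into the cup. The fork then backed out, and I hung the picker up and released it.
- **Forces:** The wrist readings I saw stayed below about 5 N. These are readings at the end of each move, so a brief peak in between would not show.
- **Last checks:** The pictures show the sinker upright and about centred in the cup, and the picker upright with its collar on the slot. The vial, spare weight, beaker and the other bystanders in view look unmoved. I judged this by eye and did not measure it again.
- **Disagreements:** My first wrist-camera fit of the fork in the grip showed a 5° tilt and a 5 mm offset. The two-camera measurement gave about 1.5 mm, so I used that, and the pickup agreed with it. Before I moved closer, estimates of the well and cup from different cameras also differed by up to 13 mm; close-up wrist pictures settled both.

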